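Nip up the strainer clamp's cap screw

ROBOT

A 6-joint arm with a two-finger parallel gripper is mounted at the origin on the work surface. World frame = base frame: x ahead of the robot, y to its left, z up, the work surface at z = 0. Lengths are in m, angles in rad, forces in N, time in s.
With the tool pointing down it reaches from about 0.275 to 0.85 m from the base axis. Payload 5.2 kg.
Tool frame: the origin (TCP) lies at the very end of the fingers, on their centre line; the grasp point (between the pads) lies 19 mm behind it; z points along the fingers, x is the direction in which the jaws open and shut, and the axes are right-handed (so a half turn about z gives the same grasp; the last joint's range is limited). The gripper opens to 85 mm and grips with 20 to 120 N. Pads are 22 mm wide; open, the fingers measure 114 mm over their backs; the gripper's body (76 mm by 85 mm) begins 54 mm behind the grasp point. The pads swing forward as they close: fully open they stand 13 mm farther back than shut.
Start: joints at [0.963, 0.259, 1.535, -0, 1.348, -0.203], TCP at [0.217, 0.506, 0.231] pointing down, gripper open.
Joint ranges: [-3.14, 3.14], [-0.91, 2.08], [0.19, 2.58], [-1.22, 4.36], [0.22, 2.71], [-3.12, 3.12]. Speed limits (rad/s): [2.57, 2.57, 3.14, 3.14, 3.14, 3.14].

INTERFACE

Orientations are given as a unit quaternion [x, y, z, w].
In Python, from workcell import robot, eyes, close_job gives the robot as it stands.
- The arm moves only by the tool jog_arm, never from a script. Its arguments are lists of equal length, an entry for each row: "linear": the shift along the tool's x, y, z in mm, a list of three; "rotation": the turn, a rotation vector about the tool's x, y, z in rad, a list of three. In form: {"linear": [[dx, dy, dz], ...], "rotation": [[ax, ay, az], ...]}. A call has 1 to 12 rows; each row shifts and turns the commanded pose from where the row before left it, along the tool's axes as they then stand; what a row does not reach is not made up. A row lasts 1/12 s, in which the tool goes at most 41.7 mm and 7.16 degrees, less where a joint would pass 70% of its speed; a pose out of reach is approached as far as the arm can. A call with a gripper value outside its range is refused whole. "fingers" is the gripper's target within -1 to 1 (fully open at 1, half-way at 0, shut at -1), set as the call begins (left out, the last holds). The fingers move at their own pace and stop on an object; the grip force is fixed at half the most. Time passes only in rows, so rows that do not move let the fingers close. It gives the time, the measured TCP pose, the force and the opening at its end, in the units of the state.
- robot.get_state(): the state, without advancing time (a new reading comes with each control period).
- eyes.snapshot(name): name is "side" or "top"; returns a dict with "frame" (480x640x3 uint8, red, green, blue), "z_map" (480x640 float32, m along the optical axis (not along the pixel's ray), 0 where there is no reading), "fx", "fy", "cx", "cy" (pixels), "R" (3x3) and "t" (3): a world point X has camera coordinates R X + t. Camera axes: x right, y down, z forward; pixel columns grow to the right and rows downward; lengths in m; the calibration is good to about 2 mm. A picture is of the moment at which its call begins.
- close_job(): hands the job in, once; it reports no verdict.
Trained networks look in a picture, given as the dict that the camera call returned (one of the last four; its "shot" number tells which), for a name from the list of things; names that differ only in an ending like _2 or _b are one class to them, and where a whole thing is asked for, a point or a joint stands for the part that bears it (a point fixed in the world has none). Each returns a list of dicts, best first, with "confidence" (0 to 1); they miss things now and then, are a little off and sometimes report something else, mostly with a low value. They report only what shows in the picture. A call takes as long as a camera call. They do not tell look-alikes from the thing itself.
- eyes.regions_of(picture, target): "pixels" (480x640 bool, what is visible of it) and "pixel" ([row, column] in pixels, amid what is visible of it).
The state is a dict: "time": time; "joint_positions": joint angles; "joint_vel": joint speeds; "joint_efforts": joint torques, N m; "tcp_pos": TCP position; "orientation": TCP orientation; "force": force on the tool from outside, world axes, zero at the start; "ft_torque": the same for the moment, N m; "finger_gap": finger opening in m.
Only numpy, scipy, OpenCV 4.12 (cv2) and the standard library are available. Lean on these libraries where they do the work, as an engineer would, in place of code of your own. Each camera call takes 0.05 s, during which the arm holds its last target. There are 200 camera calls.

TASK

The socket cap screw on top of the aluminium rod clamp is loose: take the T-handled hex key out of its wooden block, seat it fully to the bottom of the screw's hex recess before turning anything, then turn it clockwise (seen from above) until the screw comes up tight. Press gently: the screw stands on a spring and must never be pushed down near its end of travel. Then lift the key out, stand it fully back in its block and leave everything else where it is.

Things in the scene. Friction and masses are not known exactly. Their poses are not given: they have to be found in the camera images.
- clamp: fixed aluminium clamp: base plate 90 x 100 mm, block 55 x 60 mm with its top 52 mm above the table, the cap screw upright on its top; a 12 mm steel rod leaves it along +x and ends in a 70 mm wire ring (centre 110 mm along +x, 32 mm high). Origin on the table under the screw's axis, z up. It may stand left or right of the key's block.
- socket_mouth (a point): nominal mouth centre of the screw's hex recess, 70 mm above the table, fixed to the clamp, z up; the screw really stands up to 1.7 mm aside. Dark head 30 mm across, 18 mm high; recess 17.8 mm across flats, 14 mm deep. Its flats' yaw differs every time and is in no reading (nor in screw): look, or turn the key under a light press until it drops in. Play then 0.08 rad either way.
- screw (a joint): turn of the cap screw in rad: 0 = tight (hard stop), negative = loose, grows clockwise seen from above. Starts between -0.85 and -0.6. Its friction is about 0.15 N m, so it stays where it is left, and the key rubbing on the rim under a 12 N press does not turn it.
- washer (a joint): how far the screw is pressed down on the spring under its head, in m: 0 = free, end of travel 0.007. It starts to give at 6 N of downward push and then takes 3 N per mm; more than 0.0055 (about 22 N) counts as forced. Springs back.
- key: T-handled hex key, 0.14 to 0.24 kg. Origin at the tip's centre, z up the shaft. Shaft 40 mm: first 3.5 mm a round pilot 16.8 mm across, end tapered (enters the recess at any yaw), then a hexagon 17 mm across flats (flats face +y, -y); collar 34 mm across at z 40 to 46; black bar handle 60 mm along x, 16 mm along y, z 46 to 68. Starts upright in the block, any yaw, tip 15 mm above the table.
- holder: fixed wooden block 70 x 70 mm, 55 mm high, for the key. Origin under its centre on the table, z up.
- holder_hole0 (a point): centre of the mouth of the block's round upright hole, in the middle of its top, 55 mm above the table; hole 25 mm wide with a 1 mm chamfer, 50 mm deep.
- bead_jar: loose white jar with a white lid, 68 mm across, 100 mm tall. Origin at the centre of its underside. To be left alone.
- reagent_bottle: loose clear bottle with a blue cap, 72 mm across, 150 mm tall. Origin at the centre of its underside. To be left alone.
- beaker: loose clear beaker, 80 mm across, 90 mm tall. Origin at the centre of its underside. To be left alone.
- dish: loose clear glass dish, 110 mm across, 45 mm tall. Origin at the centre of its underside. To be left alone.
- small_jar: loose small glass jar with a metal lid, 34 mm across, 36 mm tall, between the clamp and the key's block. Origin at the centre of its underside. To be left alone.
- strainer: loose small steel strainer, bowl 72 mm across, 26 mm tall, flat 90 mm handle. Origin at the centre of its underside. To be left alone.
- spoon: loose steel spoon with a wooden handle, 150 mm long, lying flat. Origin at the centre of its underside. To be left alone.
There are look-alikes about, which are no part of the job. Of the things like the key, leave any that is red; of the rest the larger one is meant.

How it is judged:
On the way, in this order (a step that is already met when the one before it is completed fails the run):
1. the key is fully home in the hex recess (tip over 12 mm below the unpressed mouth, within 4 mm of its nominal axis, upright within 0.12 rad) while the screw is still loose (joint below -0.5) (z of key in the frame of socket_mouth below -0.012 m and horizontal distance between key and socket_mouth below 0.004 m and angle between the z axis of key and the z axis of clamp, either way round below 0.12 rad and value of joint screw below -0.5 rad), for 0.2 s.
2. the screw is turned tight (joint above -0.06) with the key still home in the recess (tip more than 11 mm below the mouth) (z of key in the frame of socket_mouth below -0.011 m and horizontal distance between key and socket_mouth below 0.004 m and angle between the z axis of key and the z axis of clamp, either way round below 0.12 rad and value of joint screw above -0.06 rad), for 0.1 s.
At the end, for the whole second after the job is handed in: the screw is tight (joint above -0.08) and the key stands released and at rest in its block: tip within 8 mm of the hole's axis and more than 36 mm below its mouth (40 mm is fully in), upright within 0.1 rad (value of joint screw above -0.08 rad and horizontal distance between key and holder_hole0 below 0.008 m and z of key in the frame of holder_hole0 below -0.036 m and angle between key's own z axis and vertical below 0.1 rad and linear speed of key below 0.02 m/s); the robot touches nothing.
It fails at once if the screw is forced down: pressed more than 5.5 mm on its spring (about 22 N) (value of joint washer above 0.0055 m).
It fails at once if a bystander is moved more than 20 mm (distance of any of bead_jar, reagent_bottle, beaker, dish, small_jar, strainer, spoon from where it was at the start of the episode above 0.02 m).
It also fails if it takes over 69 s, if anything falls off the work surface, if the arm or the gripper's body presses on something with over 40 N, if the wrist force passes 120 N, or if a joint passes its speed limit or range.

## Working session

There is one attempt and no reset: what is moved stays moved. The work goes in short steps, Python scripts to look and compute and a tool call to move; the robot and the scene stay as the last step left them, time stands still between calls to the robot, and variables do not carry over. Pictures are saved under pics/ and viewed, about 8 in all and at most 12, crops included, and the job is handed in when it is done.

Besides the shell and the picture viewer there is one more tool, called after ">>>" as name(argument=value, ...), one argument or row to a line, values as JSON. jog_arm: Moves the arm, as the interface text tells. Its arguments: {"type":"object","properties":{"linear":{"type":"array","items":{"type":"array","items":{"type":"number"}}},"rotation":{"type":"array","items":{"type":"array","items":{"type":"number"}}},"fingers":{"type":"number"}},"required":["linear","rotation"]}

```bash
mkdir -p pics
cat > h.py <<'E'
import numpy as np, cv2
from workcell import robot, eyes, close_job
def world(p):
    z=p["z_map"]; v,u=np.mgrid[0:480,0:640]
    C=np.stack([(u-p["cx"])/p["fx"]*z,(v-p["cy"])/p["fy"]*z,z],-1)
    return (C-p["t"])@p["R"]
def proj(p,X):
    c=p["R"]@np.array(X)+p["t"]; return p["fx"]*c[0]/c[2]+p["cx"],p["fy"]*c[1]/c[2]+p["cy"]
def save(p,name,box=None,s=1):
    f=p["frame"]
    if box: f=f[box[0]:box[1],box[2]:box[3]]
    f=cv2.resize(f,None,fx=s,fy=s,interpolation=cv2.INTER_CUBIC)
    cv2.imwrite("pics/"+name,f[:,:,::-1])
E
python3 - <<'E'
from h import *
S={}
for n in("top","side"):
    p=eyes.snapshot(n); S[n]=p; W=world(p)
    print(n,"cam",-p["R"].T@p["t"],p["fx"])
    for t in("key","holder","clamp","screw","small_jar"):
        for r in eyes.regions_of(p,t):
            w=W[r["pixels"]&(p["z_map"]>0)]
            if len(w): print(t,round(r["confidence"],2),np.round(r["pixel"]),len(w),np.round(np.median(w,0),3),np.round(w.min(0),3),np.round(w.max(0),3))
cv2.imwrite("pics/a.png",cv2.resize(np.vstack([S["top"]["frame"],S["side"]["frame"]])[:,:,::-1],(400,600)))
save(S["top"],"top.png"); save(S["side"],"side.png")
E
```

```text
top cam [ 0.40084253 -0.00347456  1.29721822] 603.5428088414826
key 0.68 [329. 420.] 355 [ 0.419 -0.221  0.066] [ 0.391 -0.249 -0.002] [ 0.449 -0.207  0.074]
key 0.67 [277. 392.] 324 [ 0.521 -0.158  0.082] [ 0.495 -0.182  0.05 ] [ 0.549 -0.137  0.091]
holder 0.81 [276. 381.] 927 [ 0.518 -0.153  0.055] [ 0.481 -0.202  0.   ] [ 0.562 -0.118  0.083]
holder 0.45 [251. 242.] 2116 [0.564 0.162 0.016] [ 0.509  0.114 -0.005] [0.701 0.219 0.059]
clamp 0.75 [258. 244.] 2027 [0.564 0.161 0.016] [ 0.511  0.114 -0.005] [0.705 0.215 0.059]
screw 0.46 [258. 238.] 165 [0.557 0.164 0.068] [0.543 0.149 0.052] [0.57  0.177 0.077]
small_jar 0.45 [269. 314.] 194 [ 0.544 -0.003  0.035] [ 0.532 -0.018 -0.001] [0.561 0.014 0.044]
side cam [ 0.15951648 -0.71538454  0.59686622] 458.8513670129272
key 0.59 [335. 297.] 749 [ 0.419 -0.232  0.058] [ 0.391 -0.243 -0.001] [ 0.487 -0.151  0.07 ]
key 0.58 [287. 325.] 516 [ 0.52  -0.167  0.075] [ 0.496 -0.186  0.   ] [ 0.549 -0.063  0.084]
key 0.54 [282. 366.] 276 [ 0.618 -0.161  0.037] [ 0.6   -0.171 -0.003] [ 0.675 -0.128  0.048]
key 0.32 [174. 275.] 939 [0.665 0.342 0.056] [ 0.641  0.328 -0.003] [0.788 0.521 0.101]
clamp 0.62 [227. 271.] 1302 [0.551 0.136 0.021] [ 0.512  0.108 -0.003] [0.739 0.276 0.054]
screw 0.44 [208. 268.] 144 [0.558 0.155 0.064] [ 0.544  0.145 -0.002] [0.631 0.288 0.071]
small_jar 0.7 [262. 300.] 286 [ 0.545 -0.015  0.025] [ 0.533 -0.024 -0.002] [0.574 0.007 0.038]
```

View pics/top.png

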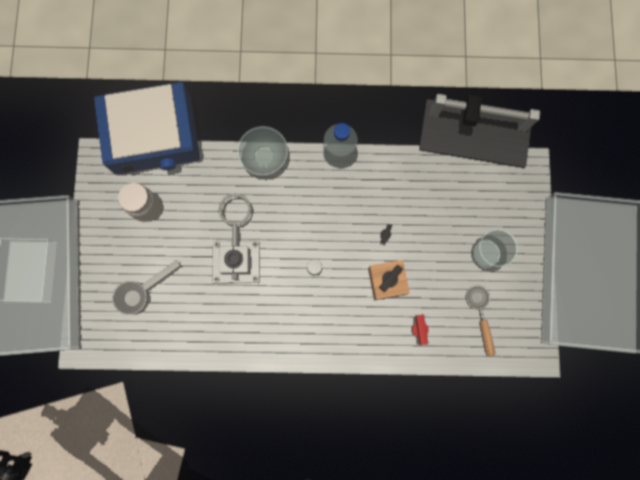

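View pics/side.png

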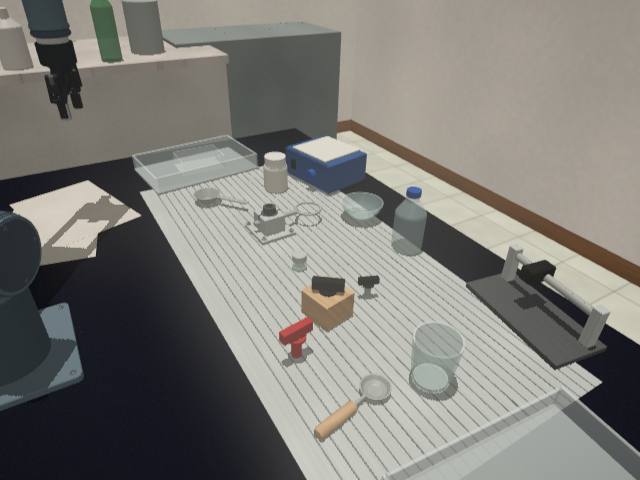

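The top view shows three key-like things: a black one in the wooden block at (279,391), a smaller black one at (235,386) and a red one at (330,420). I choose the one in the block. The screw is at about (258,234), and the small jar at (268,314) lies between the two.

```bash
cat > m.py <<'E'
from h import *
def xy(p,u,v,z):   # pixel ray to height z
    d=p["R"].T@np.array([(u-p["cx"])/p["fx"],(v-p["cy"])/p["fy"],1]); c=-p["R"].T@p["t"]
    return (c+d*(z-c[2])/d[2])
E
python3 - <<'E'
from m import *
p=eyes.snapshot("top"); W=world(p); g=p["frame"].astype(float).mean(2)
def near(x,y,r): return np.hypot(W[...,0]-x,W[...,1]-y)<r
# key bar: dark pixels on block
m=near(.52,-.157,.045)&(g<75)&(W[...,2]>.06)
v,u=np.nonzero(m); P=np.array([xy(p,a,b,.083) for a,b in zip(u,v)])
r=cv2.minAreaRect(P[:,:2].astype(np.float32)*1000); print("bar rect",r,len(P),P.mean(0), np.median(W[m],0))
q=P[:,:2]-P[:,:2].mean(0); w,V=np.linalg.eigh(q.T@q/len(q)); print("bar axis",V[:,1],np.arctan2(V[1,1],V[0,1]),np.sqrt(w*12))
# block top
b=near(.52,-.155,.06)&((W[...,2]>.045))
r=cv2.minAreaRect(np.array([xy(p,a,c,.055)[:2] for c,a in zip(*np.nonzero(b))],np.float32)*1000); print("block",r)
f=p["frame"].astype(int); b2=near(.52,-.155,.07)&(f[...,0]-f[...,2]>40)&(f[...,0]>120)
r=cv2.minAreaRect(np.array([xy(p,a,c,.055)[:2] for c,a in zip(*np.nonzero(b2))],np.float32)*1000); print("orange",r)
# screw head
s=near(.557,.164,.03)&(W[...,2]>.062); P=np.array([xy(p,a,c,.07) for c,a in zip(*np.nonzero(s))]); print("head",P.mean(0),np.ptp(P,0),len(P))
s=near(.557,.164,.03)&(g<90); P=np.array([xy(p,a,c,.07) for c,a in zip(*np.nonzero(s))]); print("headdark",P.mean(0),np.ptp(P,0),len(P))
a=p["frame"][230:290,205:265]; b=p["frame"][250:310,360:420]
c=np.hstack([cv2.resize(x,(390,390),interpolation=cv2.INTER_CUBIC) for x in(a,b)])
cv2.imwrite("pics/crop.png",c[:,:,::-1]); print(robot.get_state())
E
```

```text
bar rect ((521.4650268554688, -158.2992401123047), (26.85491943359375, 56.37439727783203), 45.57532501220703) 228 [ 0.52127653 -0.15777278  0.083     ] [ 0.52145702 -0.15739582  0.08258005]
bar axis [-0.78683227  0.6171669 ] 2.4764556989717277 [0.01913441 0.05160672]
block ((521.7598876953125, -159.04962158203125), (70.32427978515625, 71.1335678100586), 10.998592376708984)
orange ((522.0553588867188, -158.8215789794922), (72.4893798828125, 72.5801773071289), 11.603940963745117)
head [0.55750541 0.16398114 0.07      ] [2.90185849e-02 2.90032064e-02 2.22044605e-16] 121
headdark [0.55646895 0.16165376 0.07      ] [3.10281328e-02 3.09652264e-02 2.22044605e-16] 200
{'time': 0.65, 'joint_positions': array([ 9.63183874e-01,  2.58562085e-01,  1.53498236e+00,  5.60791592e-06,
        1.34800030e+00, -2.02805608e-01]), 'joint_vel': array([-1.38141527e-04,  1.05128806e-03, -1.37850512e-03,  1.54218428e-05,
       -1.68281526e-03, -7.65576420e-04]), 'joint_efforts': array([-6.78410888e-04, -4.45730531e+01, -2.90812790e+01, -2.50180929e-04,
        8.07571214e-04, -7.57213598e-06]), 'tcp_pos': array([0.21659985, 0.50556811, 0.23133726]), 'orientation': array([ 8.34818053e-01,  5.50525947e-01,  2.12282057e-05, -1.14284259e-05]), 'force': array([ 0.35415125, -0.21562119, -0.27479331]), 'ft_torque': array([-0.00435482,  0.03299296,  0.01862182]), 'finger_gap': 0.0853434933291119}
```

View pics/crop.png

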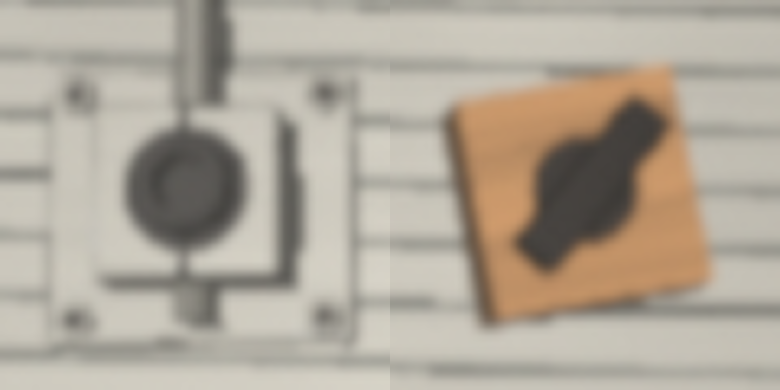

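The crop shows the screw head centred at (187,185) with no readable hex yaw. On the right is the larger black key in the block, its bar running from (530,255) to (650,115), which gives a bar yaw of about -0.70 rad. The choice is confirmed, so I'm setting out.

>>> jog_arm(
  linear=[
    [-27.2,30.1,2],
    [-27.2,30.1,2],
    [-27.2,30.1,2],
    [-27.2,30.1,2],
    [-27.2,30.1,2],
    [-27.2,30.1,2],
    [-27.2,30.1,2],
    [-27.2,30.1,2],
    [-27.2,30.1,2],
    [-27.2,30.1,2],
    [-27.2,30.1,2],
    [-27.2,30.1,2],
  ],
  rotation=[
    [0,0,0],
    [0,0,0],
    [0,0,0],
    [0,0,0],
    [0,0,0],
    [0,0,0],
    [0,0,0],
    [0,0,0],
    [0,0,0],
    [0,0,0],
    [0,0,0],
    [0,0,0],
  ],
  fingers=0,
)

```text
time: 1.65
tcp_pos: [0.4205, 0.0613, 0.2076]
orientation: [0.835, 0.55, 0.0, 0.0]
force: [0.5, -0.9, -0.3]
finger_gap: 0.0424
```

>>> jog_arm(
  linear=[
    [-27.2,30.1,2],
    [-27.2,30.1,2],
    [-27.2,30.1,2],
    [-27.2,30.1,2],
    [-27.2,30.1,2],
    [-27.2,30.1,2],
    [0,0,0],
    [0,0,0],
    [0,0,0],
    [0,0,0],
  ],
  rotation=[
    [0,0,0],
    [0,0,0],
    [0,0,0],
    [0,0,0],
    [0,0,0],
    [0,0,0],
    [0,0,0.1],
    [0,0,0.1],
    [0,0,0.096],
    [0,0,0],
  ],
)

```text
time: 2.48
tcp_pos: [0.5218, -0.1583, 0.195]
orientation: [0.908, 0.42, -0.0, -0.0]
force: [-0.6, 0.2, 1.1]
finger_gap: 0.0425
```

```bash
cat >> m.py <<'E'
def st():
    s=robot.get_state(); x,y,z,w=s["orientation"]
    from scipy.spatial.transform import Rotation as R
    M=R.from_quat(s["orientation"]).as_matrix()
    print("t %.2f tcp %s yaw %.3f tilt %.4f F %s T %s gap %.4f q %s"%(s["time"],np.round(s["tcp_pos"],4),np.arctan2(M[1,0],M[0,0]),np.arccos(-M[2,2]),np.round(s["force"],1),np.round(s["ft_torque"],2),s["finger_gap"],np.round(s["joint_positions"],2)))
    return s,M
def go(x,y,z):
    s,M=st(); print("tool mm",np.round(M.T@(np.array([x,y,z])-s["tcp_pos"])*1000,1))
E
python3 - <<'E'
from m import *
p=eyes.snapshot("top")
for z in(.083,.055): print(xy(p,390.3,278,z))
print("head",xy(p,233,258.3,.07))
go(.5215,-.1585,.065)
save(p,"b.png",(220,320,340,440),5)
E
```

```text
[ 0.5213713 -0.1578422  0.083    ]
[ 0.5241507  -0.16140194  0.055     ]
head [0.55680401 0.16246586 0.07      ]
t 2.53 tcp [ 0.5217 -0.158   0.1952] yaw 0.871 tilt 0.0002 F [0.1 0.  0.3] T [ 0.01  0.   -0.01] gap 0.0430 q [-0.5   0.28  1.6  -0.    1.26 -1.37]
tool mm [-5.000e-01  1.000e-01  1.302e+02]
```

>>> jog_arm(
  linear=[
    [0,0,30],
    [0,0,30],
    [0,0,30],
    [0,0,20],
    [0,0,12],
    [0,0,9],
    [0,0,0],
  ],
  rotation=[
    [0,0,0],
    [0,0,0],
    [0,0,0],
    [0,0,0],
    [0,0,0],
    [0,0,0],
    [0,0,0],
  ],
)

```text
time: 3.12
tcp_pos: [0.5207, -0.1571, 0.0626]
orientation: [0.906, 0.422, -0.001, -0.001]
force: [0.7, 0.0, 0.1]
finger_gap: 0.0425
```

>>> jog_arm(
  linear=[
    [0,0,0],
    [0,0,0],
    [0,0,0],
    [0,0,0],
    [0,0,0],
    [0,0,0],
  ],
  rotation=[
    [0,0,0],
    [0,0,0],
    [0,0,0],
    [0,0,0],
    [0,0,0],
    [0,0,0],
  ],
  fingers=-1,
)

```text
time: 3.62
tcp_pos: [0.5227, -0.1583, 0.0657]
orientation: [0.907, 0.421, 0.001, 0.001]
force: [1.0, 0.4, 6.5]
finger_gap: 0.0146
```

Run:
```python
from m import *
st()
p=eyes.snapshot("side"); save(p,"c.png",(230,350,265,385),5)
```

```text
t 3.62 tcp [ 0.5227 -0.1583  0.0657] yaw 0.870 tilt 0.0027 F [1.  0.4 6.5] T [0.15 0.07 0.02] gap 0.0146 q [-0.5   0.42  1.75  0.    0.97 -1.37]
```

View pics/c.png

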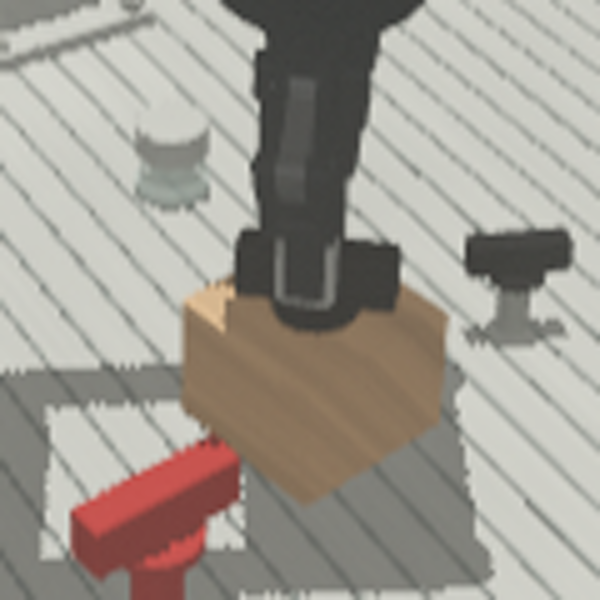

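The side view shows the jaws closed squarely on the middle of the bar (crop 310,270) just above the collar, with the block and both neighbouring keys undisturbed. Lifting next.

>>> jog_arm(
  linear=[
    [0,0,-8],
    [0,0,-20],
    [0,0,-20],
    [0,0,-20],
    [0,0,-12],
    [0,0,0],
    [0,0,0],
  ],
  rotation=[
    [0,0,0],
    [0,0,0],
    [0,0,0],
    [0,0,0],
    [0,0,0],
    [0,0,0],
    [0,0,0],
  ],
)

```text
time: 4.25
tcp_pos: [0.5219, -0.1579, 0.1449]
orientation: [0.907, 0.421, 0.0, 0.001]
force: [-0.0, -0.5, -2.1]
finger_gap: 0.0147
```

>>> jog_arm(
  linear=[
    [24.3,-16.4,0],
    [24.3,-16.4,0],
    [24.3,-16.4,0],
    [24.3,-16.4,0],
    [24.3,-16.4,0],
    [24.3,-16.4,0],
    [24.3,-16.4,0],
    [24.3,-16.4,0],
    [24.3,-16.4,0],
    [24.3,-16.4,0],
    [24.3,-16.4,0],
    [0,0,0],
  ],
  rotation=[
    [0,0,0],
    [0,0,0],
    [0,0,0],
    [0,0,0],
    [0,0,0],
    [0,0,0],
    [0,0,0],
    [0,0,0],
    [0,0,0],
    [0,0,0],
    [0,0,0],
    [0,0,0],
  ],
)

```text
time: 5.25
tcp_pos: [0.5552, 0.1676, 0.1427]
orientation: [0.906, 0.423, -0.001, -0.002]
force: [-0.6, 0.4, -2.0]
finger_gap: 0.0147
```

>>> jog_arm(
  linear=[
    [0,0,0],
    [0,0,0],
    [0,0,0],
  ],
  rotation=[
    [0,0,0],
    [0,0,0],
    [0,0,0],
  ],
)

```text
time: 5.5
tcp_pos: [0.5557, 0.1617, 0.1435]
orientation: [0.907, 0.421, -0.001, -0.0]
force: [-0.1, 0.1, -1.4]
finger_gap: 0.0144
```

Run:
```python
from m import *
s,M=st()
p=eyes.snapshot("side"); u,v=proj(p,[.557,.163,.07]); print("expected mouth px",u,v)
u,v=proj(p,s["tcp_pos"]-[0,0,.0505]); print("expected tip px",u,v)
save(p,"d.png",(140,250,215,325),5.4)
t=eyes.snapshot("top"); np.save("t2.npy",t["frame"])
```

```text
t 5.50 tcp [0.5557 0.1617 0.1435] yaw 0.869 tilt 0.0018 F [-0.1  0.1 -1.4] T [-0.   -0.01 -0.  ] gap 0.0144 q [ 0.09  0.38  1.59 -0.    1.18 -0.78]
expected mouth px 267.5364404965043 205.78529089771794
expected tip px 266.89549883710674 197.52486979963192
```

View pics/d.png

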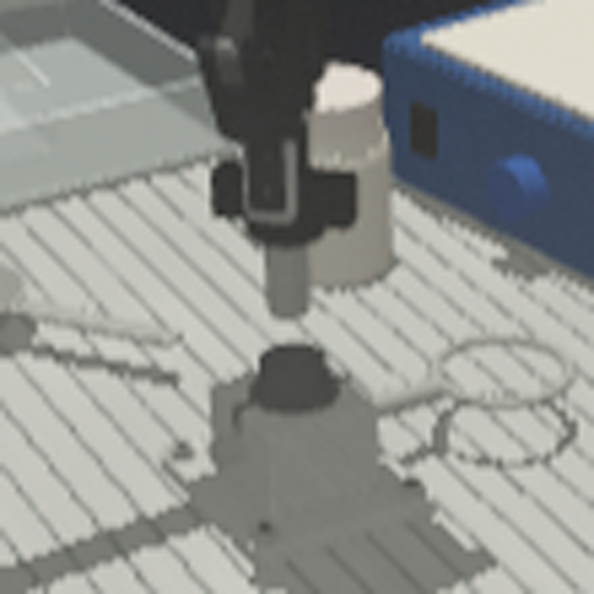

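The side view shows the key upright with its tip at crop (287,318), above the screw head with its top at (295,360). The key needs to go slightly to the camera's right, so I'm measuring with sub-pixel edges.

Run:
```python
from m import *
p=eyes.snapshot("side"); g=p["frame"].astype(float).mean(2)
for r in list(range(186,198))+list(range(203,217)):
    print(r,g[r,256:284].astype(int))
```

```text
186 [166 190 193 195 194 193 162 159 115 112 112 104 104 111 108 108 125 139
 140 139 140 140 139 139 137 138 137 135]
187 [167 166 191 195 194 194 194 182 123 112 113 113 113 111 108 108 124 140
 140 139 139 140 139 139 137 138 137 136]
188 [195 168 167 190 195 195 194 194 130 111 112 112 113 110 108 108 125 141
 139 139 139 139 139 138 138 138 137 136]
189 [195 195 167 168 190 195 195 194 130 110 114 113 113 110 109 109 125 139
 140 140 140 139 138 139 138 137 137 135]
190 [196 195 196 170 168 187 195 194 142 109 113 112 113 111 108 109 125 140
 139 140 140 139 139 138 138 137 136 135]
191 [195 196 196 195 171 160 187 194 153 109 112 113 112 111 108 108 124 140
 140 140 140 139 139 139 137 137 132 128]
192 [193 195 195 195 195 171 162 186 153 110 113 113 112 111 109 109 120 134
 135 135 134 135 131 127 129 128 122 121]
193 [185 194 195 196 196 195 169 160 144 109 112 112 112 112 108 109 124 167
 166 124 126 165 121 153 128 163 164 165]
194 [161 185 194 195 196 195 195 169 122 108 112 113 113 110 109 108 124 188
 194 164 165 193 164 187 162 173 193 194]
195 [169 160 186 194 194 196 
[... 1293 characters left out ...]
121 120 119  91  74  73  74  74  75  74  76  74  75  74  74  73
  73  72  75  89 120 122 143 147 160 185]
212 [122 120 120 121 120  84  75  73  75  74  74  74  75  75  74  75  73  75
  74  72  74  81 121 120 121 145 148 165]
213 [120 121 120 121 120  82  74  75  75  74  76  75  75  75  75  75  74  73
  73  73  73  96 120 120 121 121 144 148]
214 [118 120 114 108 104  83  86  75  74  74  74  74  75  74  73  74  73  73
  74  75  85 114 121 121 122 120 119 130]
215 [119 119  97  88  98 105 109  92  80  79  74  75  74  74  74  74  73  85
  85 100 109 120 119 120 121 123 122 121]
216 [118 118  86  96 121 121 122 115 105 104 100  93  93  93  93  99  99 108
 109 120 121 121 123 123 122 125 125 122]
```

Run:
```python
from m import *
p=eyes.snapshot("side"); g=p["frame"].astype(float).mean(2)
print(g[196:205,266:271].astype(int))
s,M=st(); t=s["tcp_pos"]
d=np.array([.41,.91,0]);d/=np.linalg.norm(d)
tip=t-[0,0,.0505]
print("tip lower edge (r 7..8.4)",[proj(p,tip-d*r)[1] for r in(.007,.0084)], "shaft col", proj(p,[t[0],t[1],t[2]-.0505+.02]))
m=np.array([.557,.163,.07])
print("head top edge",proj(p,m+d*.015)[1],"col",proj(p,m)[0])
e=np.array([.91,-.41,0])
print("px per mm right",proj(p,m+e*.001)[0]-proj(p,m)[0],"row per mm d",proj(p,m+d*.001)[1]-proj(p,m)[1],"row per mm z",proj(p,m+[0,0,.001])[1]-proj(p,m)[1])
```

```text
[[113 112 112 111 108]
 [112 112 112 111 109]
 [149 122 123 117 135]
 [186 169 169 159 155]
 [196 196 196 191 163]
 [195 197 197 197 185]
 [194 195 186 186 186]
 [163 163 142 143 143]
 [ 73  73  74  73  75]]
t 5.70 tcp [0.5563 0.1617 0.1443] yaw 0.868 tilt 0.0002 F [-0.1 -0.6 -1. ] T [-0.    0.03  0.03] gap 0.0145 q [ 0.09  0.38  1.58 -0.    1.18 -0.78]
tip lower edge (r 7..8.4) [np.float64(198.5607082844111), np.float64(198.841580207757)] shaft col (np.float64(266.75600236250966), np.float64(189.50098400767496))
head top edge 202.78561474269765 col 267.5364404965043
px per mm right 0.4223224357210711 row per mm d -0.20212111498696572 row per mm z -0.3703838438191269
```

>>> jog_arm(
  linear=[
    [0.6,-0.2,8],
    [0,0,8],
    [0,0,5],
    [0,0,0],
    [0,0,0],
    [0,0,1],
    [0,0,0],
    [0,0,1],
    [0,0,0],
    [0,0,1],
    [0,0,0],
    [0,0,0],
  ],
  rotation=[
    [0,0,0],
    [0,0,0],
    [0,0,0],
    [0,0,0],
    [0,0,0],
    [0,0,0],
    [0,0,0],
    [0,0,0],
    [0,0,0],
    [0,0,0],
    [0,0,0],
    [0,0,0],
  ],
)

```text
time: 6.7
tcp_pos: [0.5566, 0.1634, 0.1204]
orientation: [0.907, 0.421, 0.0, 0.0]
force: [-0.4, 0.4, -1.8]
finger_gap: 0.0146
```

```bash
python3 -c "
from m import *
st()"
```

```text
t 6.70 tcp [0.5566 0.1634 0.1204] yaw 0.870 tilt 0.0002 F [-0.4  0.4 -1.8] T [-0.01  0.    0.01] gap 0.0146 q [ 0.09  0.41  1.61  0.    1.12 -0.78]
```

>>> jog_arm(
  linear=[
    [0,0,1],
    [0,0,0],
    [0,0,1],
    [0,0,0],
    [0,0,0],
  ],
  rotation=[
    [0,0,0],
    [0,0,0],
    [0,0,0],
    [0,0,0],
    [0,0,0],
  ],
)

```text
time: 7.12
tcp_pos: [0.5571, 0.1636, 0.119]
orientation: [0.907, 0.421, 0.001, 0.0]
force: [0.4, 1.2, 3.7]
finger_gap: 0.0144
```

>>> jog_arm(
  linear=[
    [0,0,1],
    [0,0,0],
    [0,0,0],
    [0,0,0],
  ],
  rotation=[
    [0,0,0],
    [0,0,0],
    [0,0,0],
    [0,0,0],
  ],
)

```text
time: 7.45
tcp_pos: [0.5571, 0.1636, 0.1181]
orientation: [0.907, 0.421, 0.001, 0.0]
force: [-0.3, 0.8, 6.1]
finger_gap: 0.0146
```

>>> jog_arm(
  linear=[
    [-0.5,0.4,0],
    [-0.4,0.4,0],
    [0,0,0],
    [0,0,0],
  ],
  rotation=[
    [0,0,0],
    [0,0,0],
    [0,0,0],
    [0,0,0],
  ],
)

```text
time: 7.78
tcp_pos: [0.5571, 0.1631, 0.1182]
orientation: [0.907, 0.421, 0.001, -0.0]
force: [0.3, 3.5, 5.8]
finger_gap: 0.0149
```

```bash
python3 -c "
from m import *
st()
p=eyes.snapshot('side'); save(p,'e.png',(165,225,240,300),10)
st()"
```

```text
t 7.78 tcp [0.5571 0.1631 0.1182] yaw 0.870 tilt 0.0025 F [0.3 3.5 5.8] T [ 0.72  0.02 -0.03] gap 0.0149 q [ 0.09  0.41  1.61  0.    1.12 -0.78]
t 7.83 tcp [0.5571 0.1631 0.1182] yaw 0.870 tilt 0.0025 F [-0.1  3.   6.8] T [0.72 0.   0.02] gap 0.0145 q [ 0.09  0.41  1.61  0.    1.12 -0.78]
```

View pics/e.png

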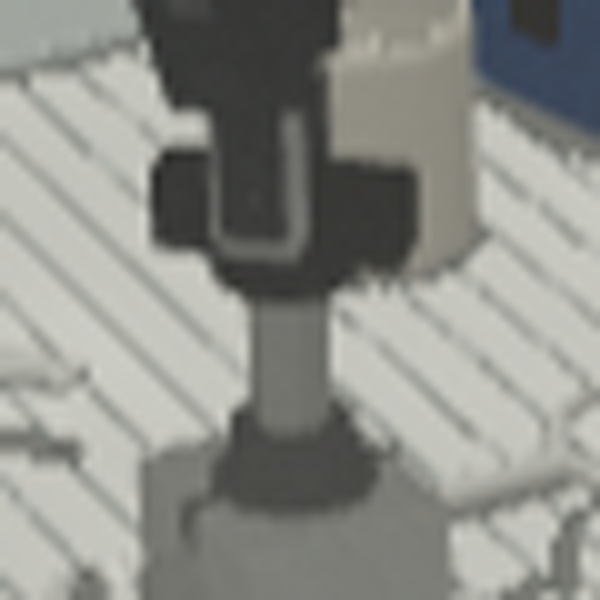

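The side view shows the shaft standing upright on the head (tip at crop 290,430), consistent with the pilot being in the mouth. The lateral resistance of about 3 N supports that. Now searching yaw counter-clockwise under a light press.

>>> jog_arm(
  linear=[
    [0.4,-0.4,0],
    [0,0,0],
    [0,0,0],
    [0,0,0],
    [0,0,0],
  ],
  rotation=[
    [0,0,0],
    [0,0,-0.05],
    [0,0,-0.05],
    [0,0,-0.05],
    [0,0,0],
  ],
)

```text
time: 8.25
tcp_pos: [0.5571, 0.1635, 0.1174]
orientation: [0.872, 0.489, 0.001, -0.0]
force: [1.3, 3.8, 1.1]
finger_gap: 0.0142
```

>>> jog_arm(
  linear=[
    [0,0,0],
    [0,0,0],
    [0,0,0],
    [0,0,0],
    [0,0,0],
  ],
  rotation=[
    [0,0,-0.05],
    [0,0,-0.05],
    [0,0,-0.05],
    [0,0,0],
    [0,0,0],
  ],
)

```text
time: 8.67
tcp_pos: [0.5567, 0.1635, 0.1172]
orientation: [0.834, 0.551, 0.001, -0.0]
force: [1.3, 5.7, -0.6]
finger_gap: 0.0143
```

>>> jog_arm(
  linear=[
    [0,0,1],
    [0,0,0],
    [0,0,1],
    [0,0,0],
    [0,0,0],
  ],
  rotation=[
    [0,0,0],
    [0,0,0],
    [0,0,0],
    [0,0,0],
    [0,0,0],
  ],
)

```text
time: 9.08
tcp_pos: [0.557, 0.1633, 0.1161]
orientation: [0.834, 0.551, 0.001, -0.0]
force: [0.1, 5.5, 6.2]
finger_gap: 0.0145
```

```bash
python3 -c "
from m import *
st()"
```

```text
t 9.08 tcp [0.557  0.1633 0.1161] yaw 1.168 tilt 0.0017 F [0.1 5.5 6.2] T [ 1.06 -0.1   0.06] gap 0.0145 q [ 0.09  0.41  1.62  0.    1.11 -1.08]
```

>>> jog_arm(
  linear=[
    [0.9,-0.4,0],
    [0,0,0],
    [0,0,0],
    [0,0,0],
    [0,0,0],
    [0,0,0],
  ],
  rotation=[
    [0,0,0],
    [0,0,0],
    [0,0,-0.05],
    [0,0,-0.05],
    [0,0,0],
    [0,0,0],
  ],
)

```text
time: 9.58
tcp_pos: [0.5569, 0.1636, 0.1153]
orientation: [0.806, 0.592, 0.0, 0.0]
force: [2.6, 2.3, 0.5]
finger_gap: 0.0146
```

>>> jog_arm(
  linear=[
    [0,0,0.3],
    [0,0,0],
    [0,0,0],
    [0,0,0],
  ],
  rotation=[
    [0,0,-0.05],
    [0,0,-0.05],
    [0,0,0],
    [0,0,0],
  ],
)

```text
time: 9.92
tcp_pos: [0.5567, 0.1636, 0.1148]
orientation: [0.775, 0.632, 0.0, 0.0]
force: [3.4, 2.9, -1.1]
finger_gap: 0.0141
```

>>> jog_arm(
  linear=[
    [0,0,0],
    [0,0,0],
    [0,0,0],
    [0,0,0],
  ],
  rotation=[
    [0,0,-0.05],
    [0,0,-0.05],
    [0,0,0],
    [0,0,0],
  ],
)

```text
time: 10.25
tcp_pos: [0.5568, 0.1635, 0.1148]
orientation: [0.743, 0.669, 0.0, 0.0]
force: [4.1, 2.0, -2.2]
finger_gap: 0.0146
```

>>> jog_arm(
  linear=[
    [0,0,1],
    [0,0,0],
    [0,0,1],
    [0,0,0],
    [0,0,0],
  ],
  rotation=[
    [0,0,0],
    [0,0,0],
    [0,0,0],
    [0,0,0],
    [0,0,0],
  ],
)

```text
time: 10.67
tcp_pos: [0.5568, 0.1636, 0.1133]
orientation: [0.742, 0.67, 0.0, 0.0]
force: [4.6, 0.6, 0.6]
finger_gap: 0.0143
```

```bash
python3 -c "
from m import *
st()"
```

```text
t 10.67 tcp [0.5568 0.1636 0.1133] yaw 1.470 tilt 0.0009 F [4.6 0.6 0.6] T [ 0.27 -0.96 -0.01] gap 0.0143 q [ 0.09  0.41  1.62 -0.    1.11 -1.38]
```

>>> jog_arm(
  linear=[
    [0.1,0.8,0],
    [0,0,1],
    [0,0,0],
    [0,0,1],
    [0,0,0],
    [0,0,1],
    [0,0,0],
    [0,0,0],
  ],
  rotation=[
    [0,0,0],
    [0,0,0],
    [0,0,0],
    [0,0,0],
    [0,0,0],
    [0,0,0],
    [0,0,0],
    [0,0,0],
  ],
)

```text
time: 11.33
tcp_pos: [0.5572, 0.1637, 0.1101]
orientation: [0.742, 0.671, -0.0, -0.0]
force: [2.2, 0.6, 4.4]
finger_gap: 0.0144
```

>>> jog_arm(
  linear=[
    [0,0,1],
    [0,0,0],
    [0,0,1],
    [0,0,0],
    [0,0,0],
  ],
  rotation=[
    [0,0,0],
    [0,0,0],
    [0,0,0],
    [0,0,0],
    [0,0,0],
  ],
)

```text
time: 11.75
tcp_pos: [0.5573, 0.1637, 0.1082]
orientation: [0.742, 0.671, -0.0, 0.0]
force: [1.6, 0.0, 5.8]
finger_gap: 0.0149
```

```bash
python3 -c "
from m import *
st()"
```

```text
t 11.75 tcp [0.5573 0.1637 0.1082] yaw 1.470 tilt 0.0001 F [1.6 0.  5.8] T [ 0.01 -0.48 -0.09] gap 0.0149 q [ 0.09  0.42  1.62 -0.    1.1  -1.38]
```

>>> jog_arm(
  linear=[
    [0,0.4,0],
    [0,0,0],
    [0,0,0],
    [0,0,0.5],
    [0,0,0],
    [0,0,0.5],
    [0,0,0],
    [0,0,0],
  ],
  rotation=[
    [0,0,0.04],
    [0,0,0.02],
    [0,0,0],
    [0,0,0],
    [0,0,0],
    [0,0,0],
    [0,0,0],
    [0,0,0],
  ],
)

```text
time: 12.42
tcp_pos: [0.5573, 0.1637, 0.1067]
orientation: [0.762, 0.648, -0.0, -0.0]
force: [1.2, 0.7, -0.0]
finger_gap: 0.0145
```

```bash
python3 -c "
from m import *
st()"
```

```text
t 12.42 tcp [0.5573 0.1637 0.1067] yaw 1.410 tilt 0.0009 F [ 1.2  0.7 -0. ] T [ 0.24 -0.39 -0.12] gap 0.0145 q [ 0.09  0.42  1.62  0.    1.1  -1.32]
```

>>> jog_arm(
  linear=[
    [0,0,0.7],
    [0,0,0],
    [0,0,0.7],
    [0,0,0],
    [0,0,0],
  ],
  rotation=[
    [0,0,0.02],
    [0,0,0],
    [0,0,0],
    [0,0,0],
    [0,0,0],
  ],
)

```text
time: 12.83
tcp_pos: [0.5575, 0.1637, 0.106]
orientation: [0.768, 0.64, -0.0, -0.0]
force: [-1.0, 0.4, 5.1]
finger_gap: 0.0145
```

>>> jog_arm(
  linear=[
    [0,0,0.6],
    [0,0,0],
    [0,0,0.6],
    [0,0,0],
    [0,0,0],
  ],
  rotation=[
    [0,0,0],
    [0,0,0],
    [0,0,0],
    [0,0,0],
    [0,0,0],
  ],
)

```text
time: 13.25
tcp_pos: [0.5575, 0.1637, 0.1052]
orientation: [0.768, 0.64, 0.0, 0.0]
force: [-0.6, -0.1, 8.2]
finger_gap: 0.0148
```

```bash
python3 -c "
from m import *
s,M=st()
p=eyes.snapshot('side'); g=p['frame'].astype(float).mean(2); print(g[190:212,266:272].astype(int).tolist()); save(p,'f.png',(165,225,240,300),10)
print([ (z,proj(p,[s['tcp_pos'][0],s['tcp_pos'][1],z])) for z in (.056,.07,.096)])
"
```

```text
t 13.25 tcp [0.5575 0.1637 0.1052] yaw 1.390 tilt 0.0002 F [-0.6 -0.1  8.2] T [ 0.13  0.3  -0.01] gap 0.0148 q [ 0.09  0.42  1.62 -0.    1.09 -1.3 ]
[[59, 61, 61, 61, 62, 61], [66, 61, 61, 61, 62, 61], [70, 61, 61, 63, 61, 62], [75, 61, 65, 72, 72, 80], [97, 90, 95, 99, 97, 97], [100, 100, 96, 94, 93, 82], [71, 71, 65, 57, 57, 57], [60, 60, 58, 57, 59, 58], [58, 59, 59, 58, 57, 58], [70, 68, 71, 70, 70, 79], [97, 97, 98, 97, 98, 104], [111, 112, 113, 113, 113, 112], [112, 111, 113, 112, 113, 113], [112, 112, 112, 114, 112, 112], [111, 111, 113, 112, 112, 113], [111, 113, 113, 113, 113, 113], [112, 112, 113, 112, 112, 112], [104, 107, 112, 112, 112, 103], [84, 91, 98, 98, 98, 84], [74, 73, 75, 75, 74, 72], [75, 74, 74, 73, 75, 73], [76, 76, 75, 74, 75, 74]]
[(0.056, (np.float64(267.84066831681906), np.float64(210.75102845586963))), (0.07, (np.float64(267.609775174747), np.float64(205.60624595131947))), (0.096, (np.float64(267.17235862313316), np.float64(195.85968959304665)))]
```

View pics/f.png

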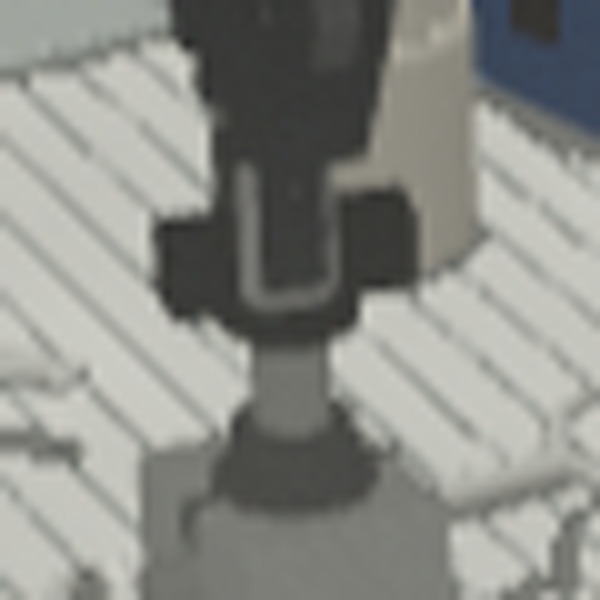

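The side view shows the collar 5 px lower than before (about 13 mm) with the shaft deep in the head. TCP height and a firm floor at 0.106 m put the key fully home, with about 10 N of press. Now turning clockwise.

>>> jog_arm(
  linear=[
    [0,0,-0.3],
    [0,0,0],
    [0,0,0],
    [0,0,0],
    [0,0,0],
    [0,0,0],
    [0,0,0],
    [0,0,0],
    [0,0,0],
    [0,0,0],
    [0,0,0],
    [0,0,0],
  ],
  rotation=[
    [0,0,0],
    [0,0,0.06],
    [0,0,0.06],
    [0,0,0.06],
    [0,0,0.06],
    [0,0,0.06],
    [0,0,0.06],
    [0,0,0.06],
    [0,0,0.06],
    [0,0,0.06],
    [0,0,0.06],
    [0,0,0],
  ],
)

```text
time: 14.3
tcp_pos: [0.5582, 0.1648, 0.1057]
orientation: [0.924, 0.383, 0.001, -0.0]
force: [0.0, 3.4, 6.3]
finger_gap: 0.0149
```

```bash
python3 -c "
from m import *
st()"
```

```text
t 14.30 tcp [0.5582 0.1648 0.1057] yaw 0.787 tilt 0.0025 F [0.  3.4 6.3] T [ 0.85 -0.05  0.09] gap 0.0149 q [ 0.09  0.42  1.62  0.    1.09 -0.69]
```

>>> jog_arm(
  linear=[
    [0.5,-0.4,0],
    [0,0,0],
    [0,0,0],
    [0,0,0],
    [0,0,0],
  ],
  rotation=[
    [0,0,0],
    [0,0,0.06],
    [0,0,0.06],
    [0,0,0.06],
    [0,0,0],
  ],
)

```text
time: 14.72
tcp_pos: [0.5585, 0.1652, 0.1058]
orientation: [0.954, 0.299, 0.001, -0.0]
force: [1.2, 3.0, 6.4]
finger_gap: 0.0145
```

```bash
python3 -c "
from m import *
st()"
```

```text
t 14.72 tcp [0.5585 0.1652 0.1058] yaw 0.607 tilt 0.0027 F [1.2 3.  6.4] T [ 0.66 -0.2   0.08] gap 0.0145 q [ 0.1   0.42  1.62  0.    1.09 -0.51]
```

>>> jog_arm(
  linear=[
    [0,0,0],
    [0,0,0],
    [0,0,0],
    [0,0,0],
  ],
  rotation=[
    [0,0,0.05],
    [0,0,0.05],
    [0,0,0],
    [0,0,0],
  ],
)

```text
time: 15.05
tcp_pos: [0.5586, 0.1653, 0.1058]
orientation: [0.968, 0.252, 0.001, -0.0]
force: [1.9, 4.3, 6.6]
finger_gap: 0.014
```

```bash
python3 -c "
from m import *
st()"
```

```text
t 15.05 tcp [0.5586 0.1653 0.1058] yaw 0.510 tilt 0.0030 F [1.9 4.3 6.6] T [ 0.8  -0.3   0.12] gap 0.0140 q [ 0.1   0.42  1.62  0.    1.09 -0.42]
```

>>> jog_arm(
  linear=[
    [0.7,-0.5,0],
    [0,0,0],
    [0,0,0],
    [0,0,0],
  ],
  rotation=[
    [0,0,0.05],
    [0,0,0.05],
    [0,0,0],
    [0,0,0],
  ],
)

```text
time: 15.38
tcp_pos: [0.5589, 0.1656, 0.1057]
orientation: [0.979, 0.204, 0.001, -0.0]
force: [1.5, 1.0, 6.5]
finger_gap: 0.0147
```

```bash
python3 -c "
from m import *
st()"
```

```text
t 15.38 tcp [0.5589 0.1656 0.1057] yaw 0.410 tilt 0.0024 F [1.5 1.  6.5] T [ 0.39 -0.19  0.11] gap 0.0147 q [ 0.1   0.43  1.62  0.    1.09 -0.31]
```

>>> jog_arm(
  linear=[
    [0,0,0],
    [0,0,0],
    [0,0,0],
    [0,0,0],
  ],
  rotation=[
    [0,0,0.05],
    [0,0,0.05],
    [0,0,0],
    [0,0,0],
  ],
)

```text
time: 15.72
tcp_pos: [0.5591, 0.1656, 0.1058]
orientation: [0.988, 0.155, 0.001, -0.0]
force: [2.4, 2.6, 6.7]
finger_gap: 0.0146
```

```bash
python3 -c "
from m import *
st()"
```

```text
t 15.72 tcp [0.5591 0.1656 0.1058] yaw 0.310 tilt 0.0029 F [2.4 2.6 6.7] T [ 0.45 -0.27  0.14] gap 0.0146 q [ 0.1   0.43  1.62  0.    1.09 -0.21]
```

>>> jog_arm(
  linear=[
    [0.4,-0.2,0],
    [0,0,0],
    [0,0,0],
    [0,0,0],
  ],
  rotation=[
    [0,0,0.05],
    [0,0,0.05],
    [0,0,0],
    [0,0,0],
  ],
)

```text
time: 16.05
tcp_pos: [0.5593, 0.1658, 0.1058]
orientation: [0.994, 0.105, 0.001, -0.0]
force: [1.2, 1.6, 6.1]
finger_gap: 0.0146
```

```bash
python3 -c "
from m import *
st()"
```

```text
t 16.05 tcp [0.5593 0.1658 0.1058] yaw 0.211 tilt 0.0026 F [1.2 1.6 6.1] T [ 0.35 -0.27  0.29] gap 0.0146 q [ 0.1   0.43  1.62  0.    1.09 -0.11]
```

>>> jog_arm(
  linear=[
    [0,0,0],
    [0,0,0],
    [0,0,0],
    [0,0,0],
  ],
  rotation=[
    [0,0,0.05],
    [0,0,0.05],
    [0,0,0],
    [0,0,0],
  ],
)

```text
time: 16.38
tcp_pos: [0.5595, 0.1658, 0.1058]
orientation: [0.998, 0.055, 0.002, -0.0]
force: [1.9, 1.6, 6.4]
finger_gap: 0.0144
```

```bash
python3 -c "
from m import *
st()"
```

```text
t 16.38 tcp [0.5595 0.1658 0.1058] yaw 0.111 tilt 0.0030 F [1.9 1.6 6.4] T [ 0.34 -0.33  0.46] gap 0.0144 q [ 0.1   0.43  1.62  0.    1.09 -0.01]
```

>>> jog_arm(
  linear=[
    [0,0,0],
    [0,0,0],
    [0,0,0],
    [0,0,0],
    [0,0,0],
  ],
  rotation=[
    [0,0,0.05],
    [0,0,0.05],
    [0,0,0.05],
    [0,0,0],
    [0,0,0],
  ],
)

```text
time: 16.8
tcp_pos: [0.5598, 0.1658, 0.1059]
orientation: [1.0, -0.02, 0.002, -0.0]
force: [3.1, 1.9, 6.1]
finger_gap: 0.0145
```

```bash
python3 -c "
from m import *
st()
p=eyes.snapshot('side'); save(p,'g.png',(165,225,240,300),10)
"
```

```text
t 16.80 tcp [0.5598 0.1658 0.1059] yaw -0.041 tilt 0.0036 F [3.1 1.9 6.1] T [ 0.37 -0.5  -0.15] gap 0.0145 q [0.1  0.43 1.62 0.   1.09 0.14]
```

View pics/g.png

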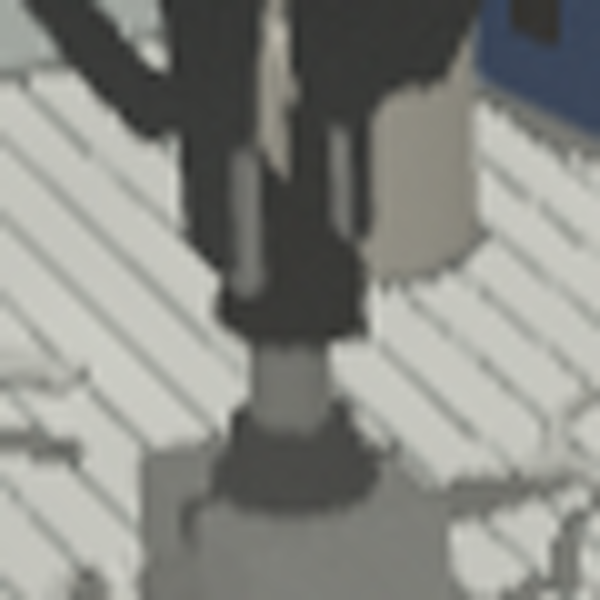

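The side view shows the shaft still deep in the head, upright, with the bar now nearly end-on at crop (290,270). Torque rose to 0.46 and then fell to -0.15, which is ambiguous, so I'm probing further.

>>> jog_arm(
  linear=[
    [0,0,0],
    [0,0,0],
    [0,0,0],
  ],
  rotation=[
    [0,0,0.04],
    [0,0,0],
    [0,0,0],
  ],
)

```text
time: 17.1
tcp_pos: [0.5599, 0.1658, 0.1059]
orientation: [0.999, -0.04, 0.002, -0.0]
force: [2.0, 1.6, 6.2]
finger_gap: 0.0146
```

```bash
python3 -c "
from m import *
st()"
```

```text
t 17.10 tcp [0.5599 0.1658 0.1059] yaw -0.080 tilt 0.0038 F [2.  1.6 6.2] T [ 0.35 -0.57  0.25] gap 0.0146 q [0.1  0.43 1.62 0.   1.09 0.18]
```

>>> jog_arm(
  linear=[
    [0,0,0],
    [0,0,0],
    [0,0,0],
  ],
  rotation=[
    [0,0,0.06],
    [0,0,0],
    [0,0,0],
  ],
)

```text
time: 17.35
tcp_pos: [0.56, 0.1658, 0.1059]
orientation: [0.998, -0.07, 0.002, -0.001]
force: [2.2, 1.6, 6.1]
finger_gap: 0.0144
```

```bash
python3 -c "
from m import *
st()"
```

```text
t 17.35 tcp [0.56   0.1658 0.1059] yaw -0.141 tilt 0.0040 F [2.2 1.6 6.1] T [ 0.36 -0.53 -0.18] gap 0.0144 q [0.1  0.43 1.62 0.   1.09 0.24]
```

>>> jog_arm(
  linear=[
    [0,0,0],
    [0,0,0],
    [0,0,0],
  ],
  rotation=[
    [0,0,0.05],
    [0,0,0.05],
    [0,0,0],
  ],
)

```text
time: 17.6
tcp_pos: [0.5602, 0.1657, 0.106]
orientation: [0.993, -0.121, 0.002, -0.001]
force: [2.7, 1.8, 5.3]
finger_gap: 0.0146
```

```bash
cat > w.py <<'E'
from m import *
for i in range(4):
    p=eyes.snapshot('side'); s=robot.get_state(); print(round(s["ft_torque"][2],2),round(s["joint_efforts"][5],2),end=" | ")
s,M=st()
g=p['frame'].astype(float).mean(2)
for r in range(188,201):
    c=np.nonzero(g[r,248:284]<88)[0]+248
    if len(c): print(r,c.min(),c.max(),end="; ")
save(p,'last.png',(165,225,240,300),10)
E
python3 w.py
```

```text
0.05 0.33 | 0.06 0.13 | 0.06 0.08 | 0.08 0.07 | t 17.80 tcp [0.5602 0.1657 0.106 ] yaw -0.240 tilt 0.0045 F [4.2 1.3 5.9] T [ 0.39 -0.58  0.08] gap 0.0146 q [0.1  0.43 1.62 0.   1.09 0.34]
188 260 276; 189 260 276; 190 260 273; 191 262 273; 192 265 274; 193 262 274; 194 262 275; 195 262 275; 196 262 275; 197 263 274; 198 264 273; 199 265 272;
```

>>> jog_arm(
  linear=[
    [0,0,0],
    [0,0,0],
    [0,0,0],
  ],
  rotation=[
    [0,0,0.05],
    [0,0,0.05],
    [0,0,0],
  ],
)

```text
time: 18.05
tcp_pos: [0.5604, 0.1656, 0.106]
orientation: [0.985, -0.17, 0.002, -0.001]
force: [2.9, 1.1, 6.4]
finger_gap: 0.0144
```

```bash
python3 w.py
```

```text
-0.02 0.22 | -0.04 0.03 | -0.0 -0.02 | -0.02 -0.04 | t 18.25 tcp [0.5605 0.1656 0.1061] yaw -0.340 tilt 0.0049 F [3.7 0.9 6.2] T [ 0.22 -0.76 -0.02] gap 0.0143 q [0.1  0.43 1.62 0.   1.09 0.44]
188 260 276; 189 260 276; 190 260 272; 191 265 272; 192 265 273; 193 262 274; 194 262 275; 195 262 275; 196 262 275; 197 262 273; 198 264 272; 199 266 271;
```

View pics/last.png

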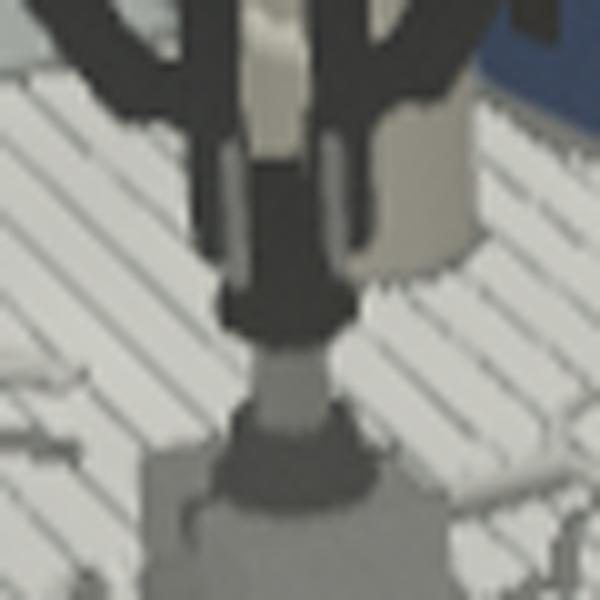

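The view shows the bar held square between the jaws at crop (285,220) with the shaft still deep in the head. So the key is turning with the gripper past the torque peak. Clockwise is the safe direction, so I'm continuing that way and tracking torque to find the stop clearly.

>>> jog_arm(
  linear=[
    [0,0,0],
    [0,0,0],
    [0,0,0],
  ],
  rotation=[
    [0,0,0.05],
    [0,0,0.05],
    [0,0,0],
  ],
)

```text
time: 18.5
tcp_pos: [0.5604, 0.1654, 0.106]
orientation: [0.976, -0.22, 0.002, -0.001]
force: [3.4, 1.7, 5.9]
finger_gap: 0.0143
```

```bash
python3 w.py|head -1
```

```text
-0.03 0.24 | -0.02 0.04 | -0.01 -0.01 | -0.03 -0.02 | t 18.70 tcp [0.5604 0.1655 0.106 ] yaw -0.440 tilt 0.0046 F [3.1 1.1 5.2] T [ 0.12 -0.69 -0.03] gap 0.0146 q [ 0.1   0.43  1.62 -0.    1.09  0.54]
```

>>> jog_arm(
  linear=[
    [0,0,0],
    [0,0,0],
    [0,0,0],
  ],
  rotation=[
    [0,0,0.05],
    [0,0,0.05],
    [0,0,0],
  ],
)

```text
time: 18.95
tcp_pos: [0.5607, 0.1654, 0.1061]
orientation: [0.963, -0.268, 0.003, -0.001]
force: [4.4, 1.5, 5.9]
finger_gap: 0.0146
```

```bash
python3 w.py|head -1
```

```text
0.07 0.28 | 0.01 0.08 | -0.03 0.03 | 0.0 0.02 | t 19.15 tcp [0.5607 0.1654 0.1061] yaw -0.540 tilt 0.0053 F [3.5 0.8 4.4] T [ 0.1  -0.85  0.  ] gap 0.0146 q [ 0.1   0.43  1.62 -0.    1.09  0.64]
```

>>> jog_arm(
  linear=[
    [0,0,0],
    [0,0,0],
    [0,0,0],
  ],
  rotation=[
    [0,0,0.05],
    [0,0,0.05],
    [0,0,0],
  ],
)

```text
time: 19.4
tcp_pos: [0.561, 0.1653, 0.1062]
orientation: [0.949, -0.316, 0.003, -0.001]
force: [4.7, 0.2, 4.3]
finger_gap: 0.0145
```

```bash
python3 w.py|head -1
```

```text
0.12 0.35 | 0.11 0.15 | 0.04 0.1 | 0.06 0.09 | t 19.60 tcp [0.561  0.1654 0.1062] yaw -0.640 tilt 0.0059 F [4.1 0.2 5.4] T [ 0.09 -0.97  0.06] gap 0.0146 q [ 0.1   0.43  1.62 -0.    1.09  0.74]
```

>>> jog_arm(
  linear=[
    [0.6,-0.5,0],
    [0,0,0],
    [0,0,0],
  ],
  rotation=[
    [0,0,0.05],
    [0,0,0.05],
    [0,0,0],
  ],
)

```text
time: 19.85
tcp_pos: [0.5613, 0.1653, 0.106]
orientation: [0.932, -0.363, 0.002, -0.001]
force: [4.0, -0.1, 6.2]
finger_gap: 0.0143
```

```bash
python3 w.py|head -1
```

```text
0.23 0.43 | 0.15 0.24 | 0.19 0.19 | 0.17 0.18 | t 20.05 tcp [0.5613 0.1653 0.106 ] yaw -0.740 tilt 0.0049 F [ 3.9 -0.2  6. ] T [ 0.02 -0.77  0.17] gap 0.0145 q [ 0.1   0.43  1.62 -0.    1.09  0.84]
```

>>> jog_arm(
  linear=[
    [0,0,0],
    [0,0,0],
    [0,0,0],
  ],
  rotation=[
    [0,0,0.05],
    [0,0,0.05],
    [0,0,0],
  ],
)

```text
time: 20.3
tcp_pos: [0.5614, 0.1651, 0.1061]
orientation: [0.913, -0.409, 0.002, -0.001]
force: [3.8, 0.1, 4.8]
finger_gap: 0.0147
```

```bash
python3 w.py|head -1
```

```text
0.24 0.52 | 0.28 0.33 | 0.31 0.28 | 0.27 0.27 | t 20.50 tcp [0.5614 0.1651 0.1061] yaw -0.839 tilt 0.0052 F [3.6 0.1 5.5] T [-0.05 -0.82  0.27] gap 0.0146 q [ 0.1   0.43  1.62 -0.    1.09  0.94]
```

>>> jog_arm(
  linear=[
    [0,0,0],
    [0,0,0],
    [0,0,0],
  ],
  rotation=[
    [0,0,0.05],
    [0,0,0.05],
    [0,0,0],
  ],
)

```text
time: 20.75
tcp_pos: [0.5616, 0.165, 0.1061]
orientation: [0.891, -0.454, 0.003, -0.001]
force: [4.9, -0.3, 4.6]
finger_gap: 0.0147
```

```bash
python3 w.py
```

```text
0.21 0.48 | 0.23 0.29 | 0.15 0.25 | 0.2 0.24 | t 20.95 tcp [0.5616 0.165  0.1061] yaw -0.939 tilt 0.0054 F [2.5 0.  5.7] T [-0.25 -0.89  0.2 ] gap 0.0144 q [ 0.1   0.43  1.62 -0.    1.09  1.04]
188 260 277; 189 260 276; 190 260 276; 191 259 274; 192 260 274; 193 260 274; 194 260 275; 195 260 274; 196 260 274; 197 260 273; 198 260 272; 199 265 271;
```

>>> jog_arm(
  linear=[
    [0.3,-0.5,0],
    [0,0,-0.5],
    [0,0,-0.5],
    [0,0,-1],
    [0,0,-1],
    [0,0,-1],
    [0,0,0],
  ],
  rotation=[
    [0,0,0],
    [0,0,0],
    [0,0,0],
    [0,0,0],
    [0,0,0],
    [0,0,0],
    [0,0,0],
  ],
)

```text
time: 21.53
tcp_pos: [0.5611, 0.1649, 0.1069]
orientation: [0.892, -0.453, 0.001, -0.0]
force: [9.3, 0.2, -12.4]
finger_gap: 0.0147
```

```bash
python3 w.py
```

```text
0.25 0.25 | 0.25 0.25 | 0.31 0.25 | 0.28 0.25 | t 21.73 tcp [0.5611 0.1649 0.107 ] yaw -0.940 tilt 0.0019 F [  9.8  -1.  -11.3] T [-0.13 -2.09  0.28] gap 0.0143 q [ 0.1   0.43  1.61 -0.    1.1   1.04]
188 260 277; 189 260 276; 190 259 275; 191 259 274; 192 259 274; 193 259 274; 194 259 274; 195 260 274; 196 260 274; 197 260 273; 198 261 272; 199 265 265;
```

>>> jog_arm(
  linear=[
    [0,0,0],
    [0,0,0],
    [0,0,0],
  ],
  rotation=[
    [0,0,-0.04],
    [0,0,-0.04],
    [0,0,0],
  ],
)

```text
time: 21.98
tcp_pos: [0.5611, 0.165, 0.1069]
orientation: [0.909, -0.416, 0.001, -0.0]
force: [9.4, -0.2, -10.8]
finger_gap: 0.0145
```

```bash
python3 w.py
```

```text
-0.07 -0.26 | -0.12 -0.11 | -0.04 -0.07 | -0.03 -0.06 | t 22.18 tcp [0.561  0.165  0.1069] yaw -0.861 tilt 0.0016 F [  8.9  -0.4 -10.4] T [-0.21 -2.05 -0.03] gap 0.0144 q [ 0.1   0.43  1.61 -0.    1.1   0.96]
188 260 276; 189 261 276; 190 261 275; 191 260 274; 192 260 269; 193 260 274; 194 260 274; 195 260 274; 196 260 274; 197 260 273; 198 261 272; 199 265 265;
```

>>> jog_arm(
  linear=[
    [0.5,-0.5,0],
    [0.5,-0.6,0],
    [0,0,0],
    [0,0,0],
  ],
  rotation=[
    [0,0,0],
    [0,0,0],
    [0,0,0],
    [0,0,0],
  ],
)

```text
time: 22.52
tcp_pos: [0.5614, 0.165, 0.1069]
orientation: [0.909, -0.417, -0.0, 0.0]
force: [5.8, -0.6, -9.0]
finger_gap: 0.015
```

```bash
python3 w.py|head -1
```

```text
-0.08 -0.07 | -0.06 -0.07 | -0.13 -0.07 | -0.09 -0.07 | t 22.72 tcp [0.5614 0.165  0.1069] yaw -0.861 tilt 0.0008 F [ 6.7 -0.6 -9.2] T [-0.07 -1.47 -0.09] gap 0.0145 q [ 0.1   0.43  1.61 -0.    1.1   0.96]
```

>>> jog_arm(
  linear=[
    [0.8,-0.9,0],
    [0.8,-1.0,0],
    [0,0,0],
    [0,0,0],
  ],
  rotation=[
    [0,0,0.03],
    [0,0,0],
    [0,0,0],
    [0,0,0],
  ],
)

```text
time: 23.05
tcp_pos: [0.562, 0.1651, 0.1069]
orientation: [0.903, -0.43, -0.002, 0.001]
force: [1.4, -2.1, -12.4]
finger_gap: 0.0143
```

```bash
python3 w.py|head -1
```

```text
0.07 0.09 | 0.12 0.09 | 0.08 0.09 | 0.11 0.09 | t 23.25 tcp [0.5621 0.1651 0.107 ] yaw -0.890 tilt 0.0042 F [  0.5  -2.4 -17.1] T [-0.34 -0.27  0.11] gap 0.0149 q [ 0.1   0.43  1.61 -0.    1.11  0.99]
```

View pics/last.png

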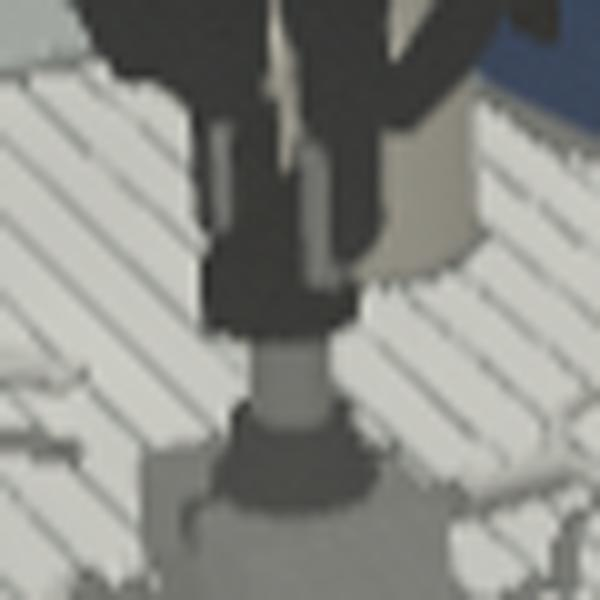

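The view shows the bar (crop 205–355) still following the gripper, and the key held in the recess. The torque repeats about every 60°, so the hex has cammed over against the hard stop and now sits jammed between flats. I'll take the lift off, continue clockwise to the next aligned position, snug to about 0.2 N m, unload and then lift.

>>> jog_arm(
  linear=[
    [0,0,2],
    [0,0,2],
    [0,0,0],
    [0,0,0],
    [0,0,0],
    [0,0,0],
  ],
  rotation=[
    [0,0,0],
    [0,0,0],
    [0,0,0.05],
    [0,0,0.05],
    [0,0,0.05],
    [0,0,0],
  ],
)

```text
time: 23.75
tcp_pos: [0.5628, 0.1651, 0.1066]
orientation: [0.867, -0.497, -0.0, 0.001]
force: [-6.2, -3.9, 4.0]
finger_gap: 0.0144
```

```bash
python3 w.py|head -1
```

```text
0.31 0.56 | 0.33 0.37 | 0.27 0.33 | 0.33 0.32 | t 23.95 tcp [0.5629 0.1651 0.1066] yaw -1.039 tilt 0.0012 F [-5.2 -3.4  4.4] T [-0.73  1.29  0.33] gap 0.0146 q [ 0.1   0.43  1.61 -0.    1.1   1.14]
```

>>> jog_arm(
  linear=[
    [0,0,0],
    [0,0,0],
    [0,0,0],
  ],
  rotation=[
    [0,0,0.05],
    [0,0,0.05],
    [0,0,0],
  ],
)

```text
time: 24.2
tcp_pos: [0.563, 0.1649, 0.1066]
orientation: [0.841, -0.541, 0.0, 0.001]
force: [-4.4, -4.4, 4.1]
finger_gap: 0.0145
```

```bash
python3 w.py|head -1
```

```text
-0.14 0.11 | -0.16 -0.08 | -0.22 -0.13 | -0.14 -0.14 | t 24.40 tcp [0.5631 0.1649 0.1066] yaw -1.140 tilt 0.0012 F [-5.8 -4.8  3.7] T [-0.93  1.15 -0.14] gap 0.0145 q [ 0.1   0.43  1.61 -0.    1.1   1.24]
```

>>> jog_arm(
  linear=[
    [0,0,0],
    [0,0,0],
    [0,0,0],
  ],
  rotation=[
    [0,0,0.05],
    [0,0,0.05],
    [0,0,0],
  ],
)

```text
time: 24.65
tcp_pos: [0.563, 0.1647, 0.1066]
orientation: [0.813, -0.582, 0.0, 0.001]
force: [-4.9, -4.6, 2.6]
finger_gap: 0.0147
```

```bash
python3 w.py|head -1
```

```text
0.04 0.3 | 0.09 0.11 | 0.09 0.06 | 0.06 0.05 | t 24.85 tcp [0.5631 0.1647 0.1066] yaw -1.240 tilt 0.0015 F [-5.1 -5.4  4.5] T [-1.04  1.2   0.06] gap 0.0147 q [ 0.1   0.43  1.61 -0.    1.1   1.34]
```

>>> jog_arm(
  linear=[
    [0.6,1.2,0],
    [0.6,1.3,0],
    [0,0,0],
    [0,0,0],
  ],
  rotation=[
    [0,0,0],
    [0,0,0],
    [0,0,0.05],
    [0,0,0],
  ],
)

```text
time: 25.18
tcp_pos: [0.5627, 0.1641, 0.1065]
orientation: [0.799, -0.602, 0.001, -0.001]
force: [-2.2, 0.8, 3.7]
finger_gap: 0.0145
```

```bash
python3 w.py|head -1
```

```text
0.13 0.38 | 0.04 0.16 | 0.03 0.07 | 0.04 0.06 | t 25.38 tcp [0.5626 0.1641 0.1059] yaw -1.289 tilt 0.0027 F [-1.8  1.2  5.5] T [0.15 0.49 0.04] gap 0.0144 q [0.09 0.43 1.61 0.   1.1  1.38]
```

>>> jog_arm(
  linear=[
    [0,0,0],
    [0,0,0],
    [0,0,0],
  ],
  rotation=[
    [0,0,0.05],
    [0,0,0.05],
    [0,0,0],
  ],
)

```text
time: 25.63
tcp_pos: [0.5627, 0.1638, 0.1059]
orientation: [0.767, -0.641, 0.001, -0.001]
force: [-1.7, -0.0, 5.8]
finger_gap: 0.0144
```

```bash
python3 w.py|head -1
```

```text
-0.21 0.11 | -0.21 -0.09 | -0.15 -0.14 | -0.14 -0.15 | t 25.83 tcp [0.5627 0.1638 0.1059] yaw -1.389 tilt 0.0025 F [-1.4 -0.   6.2] T [-0.03  0.48 -0.14] gap 0.0147 q [0.09 0.43 1.61 0.   1.1  1.48]
```

>>> jog_arm(
  linear=[
    [0,0,0],
    [0,0,0],
    [0,0,0],
  ],
  rotation=[
    [0,0,0.05],
    [0,0,0.05],
    [0,0,0],
  ],
)

```text
time: 26.08
tcp_pos: [0.5628, 0.1637, 0.1059]
orientation: [0.735, -0.678, 0.001, -0.001]
force: [-1.9, -0.5, 5.6]
finger_gap: 0.0143
```

```bash
python3 w.py|head -1
```

```text
0.03 0.24 | -0.01 0.05 | -0.02 -0.0 | -0.11 -0.01 | t 26.28 tcp [0.5628 0.1637 0.1058] yaw -1.489 tilt 0.0025 F [-2.3  0.1  5.8] T [-0.05  0.41 -0.11] gap 0.0145 q [0.09 0.43 1.61 0.   1.1  1.58]
```

>>> jog_arm(
  linear=[
    [0,0,0],
    [0,0,0],
    [0,0,0],
  ],
  rotation=[
    [0,0,0.05],
    [0,0,0.05],
    [0,0,0],
  ],
)

```text
time: 26.53
tcp_pos: [0.563, 0.1636, 0.1059]
orientation: [-0.7, 0.714, -0.001, 0.001]
force: [-1.8, -0.7, 6.2]
finger_gap: 0.0147
```

```bash
python3 w.py|head -1
```

```text
-0.01 0.26 | 0.04 0.07 | 0.04 0.01 | 0.04 0.0 | t 26.73 tcp [0.563  0.1636 0.1059] yaw -1.589 tilt 0.0030 F [-0.9 -0.4  5.6] T [-0.16  0.27  0.04] gap 0.0146 q [ 0.09  0.43  1.61 -0.    1.1   1.68]
```

>>> jog_arm(
  linear=[
    [0,0,0],
    [0,0,0],
    [0,0,0],
  ],
  rotation=[
    [0,0,0.05],
    [0,0,0.05],
    [0,0,0],
  ],
)

```text
time: 26.98
tcp_pos: [0.5627, 0.1633, 0.1058]
orientation: [-0.663, 0.748, -0.001, 0.001]
force: [-2.6, -2.4, 5.6]
finger_gap: 0.0145
```

```bash
python3 w.py|head -1
```

```text
-0.06 0.27 | -0.0 0.07 | 0.02 0.02 | 0.0 0.01 | t 27.18 tcp [0.5627 0.1633 0.1058] yaw -1.689 tilt 0.0023 F [-1.5 -2.   5.3] T [-0.34  0.42  0.  ] gap 0.0142 q [ 0.09  0.43  1.61 -0.    1.1   1.78]
```

>>> jog_arm(
  linear=[
    [0,0,0],
    [0,0,0],
    [0,0,0],
  ],
  rotation=[
    [0,0,0.05],
    [0,0,0],
    [0,0,0],
  ],
)

```text
time: 27.43
tcp_pos: [0.5627, 0.1632, 0.1058]
orientation: [-0.645, 0.764, -0.001, 0.001]
force: [-1.2, -2.3, 6.3]
finger_gap: 0.0144
```

```bash
python3 w.py|head -1
```

```text
0.12 0.11 | 0.08 0.09 | 0.06 0.09 | 0.08 0.09 | t 27.63 tcp [0.5627 0.1631 0.1058] yaw -1.739 tilt 0.0024 F [-1.8 -2.4  6.2] T [-0.48  0.47  0.08] gap 0.0148 q [ 0.09  0.43  1.61 -0.    1.1   1.83]
```

>>> jog_arm(
  linear=[
    [0,0,0],
    [0,0,0],
    [0,0,0],
  ],
  rotation=[
    [0,0,0.05],
    [0,0,0],
    [0,0,0],
  ],
)

```text
time: 27.88
tcp_pos: [0.5627, 0.1631, 0.1058]
orientation: [-0.626, 0.78, -0.001, 0.001]
force: [-2.9, -2.1, 6.2]
finger_gap: 0.015
```

```bash
python3 w.py|head -1
```

```text
0.2 0.2 | 0.16 0.19 | 0.2 0.18 | 0.17 0.18 | t 28.08 tcp [0.5627 0.1631 0.1058] yaw -1.788 tilt 0.0023 F [-2.3 -3.   5.9] T [-0.5   0.48  0.17] gap 0.0149 q [ 0.09  0.43  1.61 -0.    1.1   1.88]
```

>>> jog_arm(
  linear=[
    [0,0,0],
    [0,0,0],
    [0,0,0],
  ],
  rotation=[
    [0,0,0.05],
    [0,0,0],
    [0,0,0],
  ],
)

```text
time: 28.33
tcp_pos: [0.5626, 0.163, 0.1058]
orientation: [-0.606, 0.795, -0.001, 0.001]
force: [-2.0, -3.1, 7.0]
finger_gap: 0.0147
```

```bash
python3 w.py|head -1
```

```text
0.21 0.24 | 0.25 0.23 | 0.27 0.22 | 0.22 0.22 | t 28.53 tcp [0.5627 0.163  0.1058] yaw -1.838 tilt 0.0024 F [-2.4 -2.5  5.6] T [-0.64  0.48  0.22] gap 0.0146 q [ 0.09  0.43  1.61 -0.    1.1   1.93]
```

>>> jog_arm(
  linear=[
    [0,0,0],
    [0,0,0],
    [0,0,0],
  ],
  rotation=[
    [0,0,0.05],
    [0,0,0],
    [0,0,0],
  ],
)

```text
time: 28.78
tcp_pos: [0.5626, 0.1629, 0.1058]
orientation: [-0.586, 0.81, -0.001, 0.0]
force: [-2.1, -3.1, 5.7]
finger_gap: 0.0146
```

```bash
python3 w.py|head -1
```

```text
0.32 0.28 | 0.28 0.26 | 0.23 0.26 | 0.29 0.26 | t 28.98 tcp [0.5627 0.1629 0.1058] yaw -1.888 tilt 0.0025 F [-1.9 -3.5  5.9] T [-0.61  0.46  0.29] gap 0.0144 q [ 0.09  0.43  1.61 -0.    1.1   1.98]
```

>>> jog_arm(
  linear=[
    [0,0,0],
    [0,0,0],
    [0,0,0],
    [1.6,0.7,0],
    [0,0,0],
    [0,0,0],
  ],
  rotation=[
    [0,0,-0.05],
    [0,0,-0.05],
    [0,0,-0.03],
    [0,0,0],
    [0,0,0],
    [0,0,0],
  ],
)

```text
time: 29.48
tcp_pos: [0.5625, 0.1627, 0.1061]
orientation: [-0.637, 0.77, -0.001, 0.002]
force: [-0.4, 0.4, 4.8]
finger_gap: 0.0146
```

```bash
python3 w.py|head -1
```

```text
0.01 -0.03 | -0.03 -0.03 | -0.04 -0.03 | -0.03 -0.03 | t 29.68 tcp [0.5625 0.1627 0.1061] yaw -1.759 tilt 0.0043 F [-1.1  1.1  5.9] T [ 0.27  0.12 -0.03] gap 0.0147 q [0.09 0.43 1.62 0.   1.09 1.85]
```

Torque and side load are unloaded. Lifting.

>>> jog_arm(
  linear=[
    [0,0,-1],
    [0,0,-1],
    [0,0,-1],
    [0,0,-1],
    [0,0,-1],
    [0,0,0],
  ],
  rotation=[
    [0,0,0],
    [0,0,0],
    [0,0,0],
    [0,0,0],
    [0,0,0],
    [0,0,0],
  ],
)

```text
time: 30.18
tcp_pos: [0.5616, 0.1626, 0.1072]
orientation: [-0.637, 0.771, 0.0, 0.001]
force: [8.6, 3.5, -17.2]
finger_gap: 0.0143
```

```bash
python3 w.py|head -1
```

```text
0.05 0.06 | 0.03 0.06 | 0.07 0.06 | 0.08 0.06 | t 30.38 tcp [0.5617 0.1626 0.1073] yaw -1.760 tilt 0.0013 F [  8.2   3.4 -16.4] T [ 0.84 -1.76  0.08] gap 0.0145 q [0.09 0.43 1.61 0.   1.1  1.85]
```

>>> jog_arm(
  linear=[
    [0,0,1.5],
    [0,0,0],
    [0,0,0],
    [0,0,0],
  ],
  rotation=[
    [0,0,0],
    [0,0,-0.04],
    [0,0,-0.04],
    [0,0,0],
  ],
)

```text
time: 30.72
tcp_pos: [0.562, 0.1627, 0.1076]
orientation: [-0.668, 0.744, -0.0, 0.001]
force: [4.7, 3.0, -6.1]
finger_gap: 0.0146
```

```bash
python3 w.py|head -1
```

```text
-0.01 -0.18 | 0.05 -0.02 | 0.03 0.02 | -0.01 0.03 | t 30.92 tcp [0.562  0.1627 0.1076] yaw -1.680 tilt 0.0025 F [ 4.4  3.6 -6.2] T [ 0.78 -0.95 -0.01] gap 0.0144 q [0.09 0.43 1.61 0.   1.1  1.77]
```

>>> jog_arm(
  linear=[
    [-0.8,-0.9,0],
    [-0.9,-0.9,0],
    [0,0,-1],
    [0,0,-1],
    [0,0,0],
    [0,0,0],
  ],
  rotation=[
    [0,0,0],
    [0,0,-0.02],
    [0,0,0],
    [0,0,0],
    [0,0,0],
    [0,0,0],
  ],
)

```text
time: 31.42
tcp_pos: [0.5626, 0.1633, 0.1104]
orientation: [-0.675, 0.738, -0.0, -0.0]
force: [-0.1, -1.5, -0.7]
finger_gap: 0.0147
```

```bash
python3 w.py|head -1
```

```text
0.04 0.01 | -0.04 0.01 | 0.07 0.01 | -0.01 0.01 | t 31.62 tcp [0.5626 0.1634 0.1102] yaw -1.660 tilt 0.0004 F [ 1.6 -1.7 -1.2] T [-0.35 -0.05 -0.01] gap 0.0144 q [ 0.09  0.43  1.61 -0.    1.11  1.75]
```

The key slides freely now, with forces near zero. Lifting out.

>>> jog_arm(
  linear=[
    [0,0,-2],
    [0,0,-2],
    [0,0,-2],
    [0,0,-2],
    [0,0,-2],
    [0,0,-4],
    [0,0,-8],
    [0,0,-8],
    [0,0,-8],
    [0,0,0],
    [0,0,0],
  ],
  rotation=[
    [0,0,0],
    [0,0,0],
    [0,0,0],
    [0,0,0],
    [0,0,0],
    [0,0,0],
    [0,0,0],
    [0,0,0],
    [0,0,0],
    [0,0,0],
    [0,0,0],
  ],
)

```text
time: 32.53
tcp_pos: [0.5634, 0.1637, 0.1493]
orientation: [-0.675, 0.738, -0.001, 0.001]
force: [1.0, 0.7, -2.0]
finger_gap: 0.0142
```

Run:
```python
from m import *
s,M=st()
p=eyes.snapshot('side'); save(p,'k.png',(140,250,215,325),5.4)
g=p['frame'].astype(float).mean(2)
t=s['tcp_pos']
for z in (.02,.03): print(z,proj(p,[t[0],t[1],t[2]-.0503+z]))
r0=int(proj(p,[t[0],t[1],t[2]-.0503+.02])[1]); print([ (r,g[r,262:276].astype(int).tolist()) for r in (r0-1,r0,r0+1)])
print("rows",g[188:206,266:271].astype(int).tolist())
go(.522,-.158,t[2])
```

```text
t 32.53 tcp [0.5634 0.1637 0.1493] yaw -1.660 tilt 0.0021 F [ 1.   0.7 -2. ] T [ 0.01  0.01 -0.04] gap 0.0142 q [0.09 0.39 1.56 0.   1.19 1.75]
0.02 (np.float64(269.06217205623284), np.float64(186.50869405664176))
0.03 (np.float64(268.8989104011559), np.float64(182.60868838848452))
[(185, [137, 177, 121, 111, 111, 112, 112, 112, 112, 112, 118, 139, 139, 139]), (186, [163, 160, 126, 110, 110, 111, 113, 112, 113, 112, 112, 140, 139, 140]), (187, [194, 183, 146, 111, 110, 112, 113, 113, 113, 112, 113, 140, 139, 140])]
rows [[111, 111, 112, 112, 111], [111, 111, 112, 113, 112], [111, 110, 113, 112, 112], [111, 111, 113, 113, 112], [110, 111, 112, 112, 112], [110, 111, 112, 113, 111], [111, 111, 113, 112, 113], [135, 121, 124, 123, 137], [143, 157, 169, 168, 177], [167, 181, 187, 194, 194], [196, 190, 181, 183, 194], [196, 196, 191, 176, 179], [196, 197, 197, 191, 164], [195, 197, 197, 197, 185], [194, 184, 187, 187, 186], [163, 141, 142, 143, 143], [73, 74, 74, 73, 76], [74, 74, 76, 75, 75]]
t 32.58 tcp [0.5629 0.1636 0.1486] yaw -1.660 tilt 0.0007 F [ 0.2  0.7 -1.1] T [-0.05  0.01 -0.03] gap 0.0151 q [0.09 0.39 1.56 0.   1.19 1.75]
tool mm [324.   12.1  -0.7]
```

View pics/k.png

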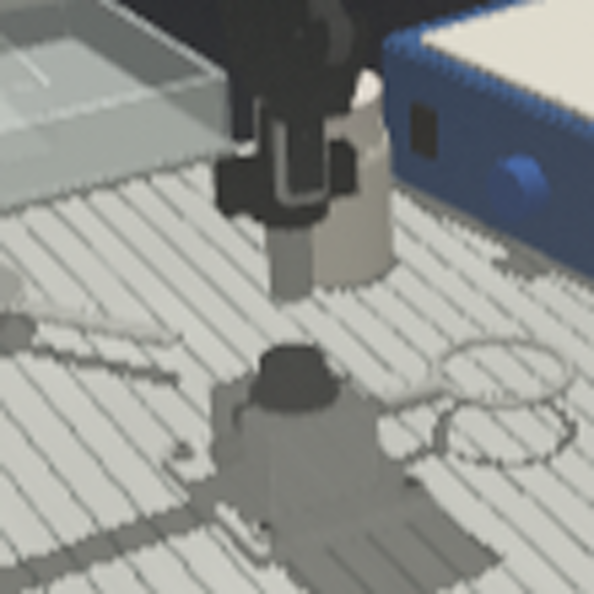

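The view shows the key out at crop (290,300), the screw head undisturbed below at (295,375) and nothing knocked. The shaft sits about 3.5 mm along tool +y from the TCP, so I'm allowing for that at the block.

>>> jog_arm(
  linear=[
    [32.5,0.6,0],
    [32.5,0.6,0],
    [32.5,0.6,0],
    [32.5,0.6,0],
    [32.5,0.6,0],
    [32.5,0.6,0],
    [32.5,0.6,0],
    [32.5,0.6,0],
    [32.5,0.6,0],
    [32.5,0.5,0],
    [0,0,0],
    [0,0,0],
  ],
  rotation=[
    [0,0,0],
    [0,0,0],
    [0,0,0],
    [0,0,0],
    [0,0,0],
    [0,0,0],
    [0,0,0],
    [0,0,0],
    [0,0,0],
    [0,0,0],
    [0,0,0],
    [0,0,0],
  ],
)

```text
time: 33.58
tcp_pos: [0.5274, -0.1613, 0.1477]
orientation: [-0.674, 0.739, 0.0, -0.0]
force: [-0.5, -0.7, -1.7]
finger_gap: 0.0148
```

>>> jog_arm(
  linear=[
    [0,0,12],
    [0,0,12],
    [0,0,6],
    [0,0,0],
    [0,0,0],
  ],
  rotation=[
    [0,0,0],
    [0,0,0],
    [0,0,0],
    [0,0,0],
    [0,0,0],
  ],
)

```text
time: 34.0
tcp_pos: [0.5278, -0.1585, 0.118]
orientation: [-0.675, 0.738, 0.001, -0.0]
force: [-0.0, -0.1, -1.1]
finger_gap: 0.0148
```

Run:
```python
from m import *
s,M=st(); t=s['tcp_pos']; k=t+M[:,1]*.0035
print("key est",k, k[2]-.0503)
p=eyes.snapshot('side')
img=cv2.resize(p['frame'][220:340,265:385],None,fx=5,fy=5,interpolation=cv2.INTER_CUBIC)
dot=lambda X,c:cv2.circle(img,tuple(int((a-b+.5)*5) for a,b in zip(proj(p,X),(265,220))),4,c,-1)
dot([k[0],k[1],k[2]-.0503],(255,0,0)); dot([.5246,-.1592,.055],(0,255,0))
cv2.imwrite("pics/n.png",img[:,:,::-1])
# block corners at top (seen before the key hid it): orange top-face from depth
W=world(p); f=p['frame'].astype(int)
m=(np.abs(W[...,2]-.055)<.003)&(np.hypot(W[...,0]-.5246,W[...,1]+.159)<.06)&(f[...,0]-f[...,2]>25)
print(m.sum(), cv2.minAreaRect((W[m][:,:2]*1000).astype(np.float32)))
```

```text
t 34.00 tcp [ 0.5278 -0.1585  0.118 ] yaw -1.659 tilt 0.0012 F [-0.  -0.1 -1.1] T [0.01 0.02 0.01] gap 0.0148 q [-0.49  0.36  1.69  0.    1.09  1.16]
key est [ 0.52431386 -0.15823849  0.11795696] 0.06765696488947812
777 ((522.6146850585938, -162.10128784179688), (71.66227722167969, 72.2521743774414), 11.061521530151367)
```

View pics/n.png

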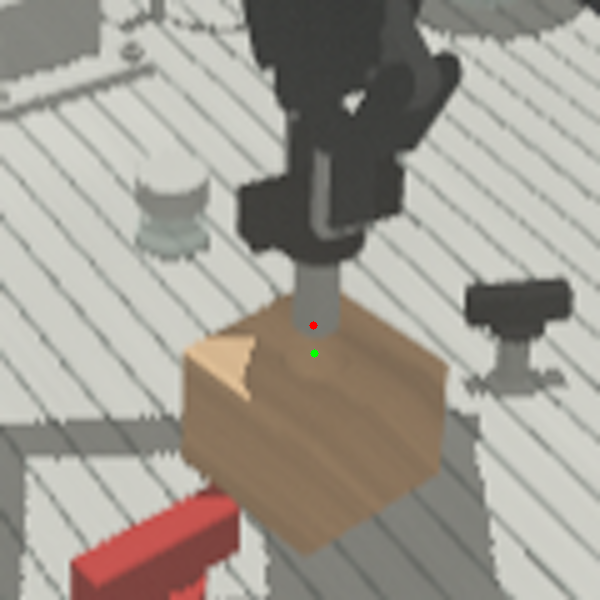

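The view shows the tip (crop 316,337) just above the block's top face, whose centre is at about (316,358), so the two are lined up sideways. I'm lowering with a small shift and watching the force.

>>> jog_arm(
  linear=[
    [1.5,0.2,0],
    [0,0,5],
    [0,0,5],
    [0,0,0],
    [0,0,2],
    [0,0,2],
    [0,0,2],
    [0,0,0],
    [0,0,0],
  ],
  rotation=[
    [0,0,0],
    [0,0,0],
    [0,0,0],
    [0,0,0],
    [0,0,0],
    [0,0,0],
    [0,0,0],
    [0,0,0],
    [0,0,0],
  ],
)

```text
time: 34.8
tcp_pos: [0.5275, -0.1611, 0.1021]
orientation: [-0.675, 0.738, 0.0, -0.0]
force: [0.3, -0.1, -0.8]
finger_gap: 0.0142
```

```bash
python3 -c "
from m import *
st()"
```

```text
t 34.80 tcp [ 0.5275 -0.1611  0.1021] yaw -1.660 tilt 0.0003 F [ 0.3 -0.1 -0.8] T [ 0.04  0.03 -0.  ] gap 0.0142 q [-0.5   0.38  1.7  -0.    1.06  1.16]
```

>>> jog_arm(
  linear=[
    [0,0,2],
    [0,0,2],
    [0,0,2],
    [0,0,2],
    [0,0,0],
    [0,0,0],
  ],
  rotation=[
    [0,0,0],
    [0,0,0],
    [0,0,0],
    [0,0,0],
    [0,0,0],
    [0,0,0],
  ],
)

```text
time: 35.3
tcp_pos: [0.5275, -0.161, 0.094]
orientation: [-0.675, 0.738, 0.0, -0.0]
force: [-0.3, -0.4, -1.4]
finger_gap: 0.0143
```

```bash
python3 -c "
from m import *
st()"
```

```text
t 35.30 tcp [ 0.5275 -0.161   0.094 ] yaw -1.660 tilt 0.0005 F [-0.3 -0.4 -1.4] T [-0.01 -0.01 -0.03] gap 0.0143 q [-0.5   0.39  1.71 -0.    1.04  1.16]
```

Well inside the hole with no contact. I'll lower the rest (floor expected at TCP about 0.065).

>>> jog_arm(
  linear=[
    [0,0,4],
    [0,0,4],
    [0,0,4],
    [0,0,4],
    [0,0,4],
    [0,0,3],
    [0,0,2],
    [0,0,1.5],
    [0,0,1],
    [0,0,0],
    [0,0,0],
  ],
  rotation=[
    [0,0,0],
    [0,0,0],
    [0,0,0],
    [0,0,0],
    [0,0,0],
    [0,0,0],
    [0,0,0],
    [0,0,0],
    [0,0,0],
    [0,0,0],
    [0,0,0],
  ],
)

```text
time: 36.22
tcp_pos: [0.5277, -0.1611, 0.0668]
orientation: [-0.675, 0.738, -0.0, 0.0]
force: [-0.2, 0.6, -2.1]
finger_gap: 0.0145
```

```bash
python3 -c "
from m import *
st()"
```

```text
t 36.22 tcp [ 0.5277 -0.1611  0.0668] yaw -1.660 tilt 0.0001 F [-0.2  0.6 -2.1] T [ 0.01  0.01 -0.08] gap 0.0145 q [-0.5   0.43  1.74 -0.    0.98  1.16]
```

>>> jog_arm(
  linear=[
    [0,0,1],
    [0,0,0.7],
    [0,0,0],
    [0,0,0],
  ],
  rotation=[
    [0,0,0],
    [0,0,0],
    [0,0,0],
    [0,0,0],
  ],
)

```text
time: 36.55
tcp_pos: [0.5279, -0.1612, 0.0657]
orientation: [-0.675, 0.738, -0.0, 0.0]
force: [-1.4, 0.2, 5.0]
finger_gap: 0.0148
```

>>> jog_arm(
  linear=[
    [0,0,0],
    [0,0,0],
    [0,0,0],
    [0,0,0],
    [0,0,0],
    [0,0,0],
  ],
  rotation=[
    [0,0,0],
    [0,0,0],
    [0,0,0],
    [0,0,0],
    [0,0,0],
    [0,0,0],
  ],
  fingers=0.1,
)

```text
time: 37.05
tcp_pos: [0.5276, -0.1611, 0.0649]
orientation: [-0.675, 0.738, 0.0, -0.0]
force: [0.4, -0.4, 0.4]
finger_gap: 0.0466
```

>>> jog_arm(
  linear=[
    [0,0,-5],
    [0,0,-10],
    [0,0,-20],
    [0,0,-30],
    [0,0,-30],
    [0,0,-30],
    [0,0,-30],
    [0,0,0],
  ],
  rotation=[
    [0,0,0],
    [0,0,0],
    [0,0,0],
    [0,0,0],
    [0,0,0],
    [0,0,0],
    [0,0,0],
    [0,0,0],
  ],
)

```text
time: 37.72
tcp_pos: [0.5307, -0.1626, 0.2279]
orientation: [-0.675, 0.738, -0.006, 0.002]
force: [1.1, -0.4, 1.7]
finger_gap: 0.0467
```

Run:
```python
from m import *
st()
for n in("side","top"):
    p=eyes.snapshot(n); W=world(p); f=p["frame"].astype(float); g=f.mean(2)
    m=(np.hypot(W[...,0]-.523,W[...,1]+.159)<.04)&(W[...,2]>.060)&(W[...,2]<.11)&(g<90)
    w=W[m]; print(n,len(w),np.round(w.mean(0),4),"top z",np.round(np.percentile(w[:,2],[50,90,98]),4), cv2.minAreaRect((w[w[:,2]>.075][:,:2]*1000).astype(np.float32)) if (w[:,2]>.075).any() else "")
    for t in("small_jar","bead_jar","reagent_bottle","beaker","dish","strainer","spoon"):
        r=eyes.regions_of(p,t)
        if r: print(t,round(r[0]["confidence"],2),np.round(r[0]["pixel"]),end="; ")
    print()
    if n=="top": # compare with before
        t2=cv2.imread("pics/top.png")[:,:,::-1].astype(int); d=np.abs(f-t2).max(2)>40
        k,l,s,c=cv2.connectedComponentsWithStats(d.astype(np.uint8)); print([(list(map(int,a[:5]))) for a in s[1:] if a[4]>8])
```

```text
t 37.72 tcp [ 0.5307 -0.1626  0.2279] yaw -1.660 tilt 0.0128 F [ 1.1 -0.4  1.7] T [-0.01 -0.1   0.04] gap 0.0467 q [-0.5   0.26  1.54 -0.    1.33  1.16]
side 460 [ 0.5218 -0.1673  0.0749] top z [0.0768 0.0828 0.0839] ((524.1697387695312, -162.0661163330078), (19.876541137695312, 59.64619827270508), 85.52702331542969)
small_jar 0.72 [173. 275.]; bead_jar 0.58 [172. 274.]; reagent_bottle 0.83 [222. 407.]; beaker 0.84 [356. 431.]; dish 0.89 [208. 362.]; strainer 0.72 [199. 213.]; spoon 0.56 [404. 355.]; 
top 205 [ 0.5144 -0.1591  0.0784] top z [0.0821 0.0856 0.0879] ((513.4752197265625, -159.25274658203125), (16.573841094970703, 37.572601318359375), 85.55033111572266)
small_jar 0.68 [267. 315.]; bead_jar 0.87 [201. 141.]; reagent_bottle 0.87 [146. 335.]; beaker 0.69 [251. 506.]; dish 0.76 [150. 262.]; strainer 0.86 [292. 133.]; spoon 0.69 [328. 486.]; 
[[315, 181, 192, 195, 17087], [381, 285, 6, 8, 33], [262, 375, 181, 105, 12101], [382, 375, 42, 22, 444], [41, 390, 94, 90, 3862], [141, 438, 42, 42, 558], [0, 449, 33, 31, 865], [161, 461, 19, 19, 218], [179, 474, 12, 6, 40]]
```

```bash
python3 -c "
from m import *
st(); print(close_job())"
```

```text
t 38.52 tcp [ 0.5276 -0.1611  0.2199] yaw -1.660 tilt 0.0002 F [-2.1 -0.   1. ] T [-0.01  0.03 -0.03] gap 0.0473 q [-0.5   0.27  1.55 -0.    1.32  1.16]
the job is handed in; nothing more can be done
None
```

I seated the key, turned the screw clockwise to its stop and stood the key back in its block. The job is handed in at 38.5 s, but I could only judge "tight" by torque. I took the larger black key, lowered it onto the screw and found the flats by turning it counter-clockwise under a press of about 8 N. It then slid to the bottom of the recess, about 13 mm below first contact.

**What the last checks showed:**
- **Key in its block:** the bar's top measured 83 mm above the table, which matches fully in. The gripper was open and clear, with TCP 0.22 m up.
- **Bystanders:** the last detections put them where they started. I compared the top view with the start picture only away from the arm; the beaker and spoon lie beside or under it. The side view once reported the small jar at the bead jar's position; the top view had it in its place.
- **Screw pressing:** the most I pressed was about 10 N, roughly 1.3 mm on the spring by the given stiffness.

**What went wrong or stayed unsure:**
- **Overshoot at the stop:** I kept turning after the first torque peak (0.46 N m), and torque then dropped and peaked again about 60° further on. I read that as the hex slipping over a flat twice. This may have backed the screw off slightly each time.
- **Retightening:** I turned on to the next aligned position and held 0.27 N m, above the 0.15 N m thread friction. There was no sign of the screw still turning, and I unloaded before lifting. No camera could read the screw's angle.
- **Jammed lift:** the key stuck twice while being lifted, at up to 17 N, until I eased its angle and the side load.

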